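# Nest the parts cup from behind the workshop containers

### The job

Stand the spray can, the oil bottle and the grease tub that crowd the steel tray upright on the empty black tray; with all three there, fetch the tall tapered steel cup from behind them and nest it gently, upright and fully home, in the short steel pot, which stays where it is. Only then put the three containers back, each standing upright in the very place where it stood at the start. Never tip a container over, and do not ram the cup into the pot.

Things in the scene. Friction and masses are not known exactly. Their poses are not given: they have to be found in the camera images.
- spray: Spray can, upright, 165 mm tall: grey round body, diameter 52, up to 118 mm, with a blue band; shoulder; from 127 mm to the top a white round cap, diameter 42, to grip. 0.3 kg. Origin: centre of the underside, z up. At first in one of the steel tray's three container places (which varies). To return to its position at the start, within about 15 mm, any yaw
- oil: Red oil bottle, upright, 155 mm tall: rectangular body 44 mm (own x) by 64 mm (own y), 108 mm high, narrower shoulder up to 120 mm, then to the top a round black cap, diameter 30 mm, to grip (does not come off). 0.36 kg. Origin: centre of the underside, z up. To return to its position at the start, within about 15 mm, any yaw
- tub: Green grease tub, an upright plain cylinder 62 mm in diameter and 140 mm tall with a flat lid (its top 35 mm). 0.4 kg. Origin: centre of the underside, z up. To return to its position at the start, within about 15 mm, any yaw
- cup: Tall tapered open steel cup, 85 mm tall, outside diameter 40 mm at the foot, 62 mm at the rim, 59 mm at 12 mm below the rim; wall 3 mm, 0.09 kg. Origin: centre of the underside, z up. Upright at the back (far side) of the steel tray, one container in front of it and one at either side
- pot: Short tapered open steel pot, loose on the bench, left or right of the steel tray: 52 mm tall, rim 63 mm, foot flange 68 mm, wall 3 mm, inside 57 mm at the mouth, 45 mm at its floor, 6 mm above the underside. 0.3 kg. Origin: centre of the underside, z up. The cup goes in foot first with 1.5 mm play or more and is home with its foot on this floor, its rim then 39 mm above the pot's
- side_tray: Empty shallow black tray, 190 x 190 mm, fixed, on the other side from the pot: floor 4 mm thick, lip 14 mm high, 4 mm thick. The side area: all three containers fit about 100 mm apart, centres within 50 mm of the tray's centre along its x and y. Origin: centre of the underside, x and y along its edges
- caddy: Shallow steel tray, 240 mm (own x, away from the robot) x 270 mm (own y), fixed: floor 4 mm thick, lip 14 mm high, 4 mm thick. Origin: centre of the underside. Container places near its own (-50, 0), (20, 90) and (20, -90) mm, the cup near (45, 0); a bearing ring and a spacer lie in its two front corners
There are look-alikes about, which are no part of the job. What is shaped like the cup but brown is not meant.

How it is judged:
By the outcome, as a careful person would: the job done as asked, in the order asked, and still so for the second after the job is handed in, with the robot touching nothing.
It also fails if it takes over 141 s, if anything falls off the work surface, if the arm or the gripper's body presses on something with over 40 N, if the wrist force passes 120 N, or if a joint passes its speed limit or range.

### The arm

A 6-joint arm with a two-finger parallel gripper is mounted at the origin on the work surface. World frame = base frame: x ahead of the robot, y to its left, z up, the work surface at z = 0. Lengths are in m, angles in degrees, forces in N, time in s.
With the tool pointing down it reaches from about 0.3 to 0.85 m from the base axis. Payload 5.4 kg.
Tool frame: the origin (TCP) lies between the finger pads; the fingertips stand 17 mm ahead of it and the grasp point (between the pads) lies 2 mm behind it; z points along the fingers, y is the line along which they close (so a half turn about z gives the same grasp; the last joint's range is limited). The gripper opens to 85 mm and grips with 20 to 120 N. Pads are 22 mm wide; open, the fingers measure 114 mm over their backs; the gripper's body (76 mm by 85 mm) begins 54 mm behind the grasp point. The pads swing forward as they close: fully open they stand 13 mm farther back than shut.
Start: joints at [63.535, 9.076, 91.501, -0, 79.423, -12.038], TCP at [0.143, 0.557, 0.248] pointing down, gripper open.
Joint ranges: [-166.64, 166.64], [-54.1, 131.32], [10.49, 154.53], [-73.88, 253.88], [9.74, 151.15], [-171.62, 171.62]. Speed limits (degrees/s): [147.25, 147.25, 180, 180, 180, 180].

### API

Orientations are given as a 3x3 rotation matrix whose columns are the frame's x, y, z axes.
In Python, from rig import robot gives the robot as it stands. The module is installed in compiled form; this text tells all that it offers.
- The arm moves only by the tool move_arm, never from a script. Its argument "plan" is a list of rows, each an object with "linear": the shift along the world's x, y, z in m, a list of three; "turn": the turn, a rotation vector about the world's x, y, z in degrees, a list of three; "claw": the closure in counts, from 0 (fully open) to 255 (shut). A call has 1 to 12 rows; each row shifts and turns the commanded pose from where the row before left it; what a row does not reach is not made up. A row lasts 1/10 s, in which the tool goes at most 50 mm and 8.59 degrees, less where a joint would pass 70% of its speed; a pose out of reach is approached as far as the arm can. A call is refused whole if a number of a shift passes 0.05 or a number of a turn 8.59, either way. A call with a gripper value outside its range is refused whole. The fingers move at their own pace and stop on an object; "force" is the grip in N (left out, the last holds). Time passes only in rows, so rows that do not move let the fingers close. It gives the time, the measured TCP pose, the force, the opening and the grip force at its end, in the units of the state.
- robot.observe(): the state, without advancing time (a new reading comes with each control period).
- robot.snapshot(name): name is "side" or "top" or "wrist"; returns the picture (480x640x3 uint8, red, green, blue); there is no depth.
- robot.camera_params(name): a dict with "fov_y" (degrees; the focal length in pixels is half the picture's height over the tangent of half this angle, whatever the lens; pixels are square), "cx", "cy" (the principal point, pixels), "k1" (the pictures are not rectified: a ray, as slopes to the right and down, at radius r is drawn at 1 + k1 r^2 times it, then the intrinsics apply), "origin" and "rotation" of the camera in the world; the wrist camera has in their place "mount" (4x4, takes a point from camera to tool coordinates, whose origin is the TCP and whose axes are the flange's). Camera axes: x right, y down, z forward; pixel columns grow to the right and rows downward; lengths in m; the calibration is good to about 2 mm. A picture is of the moment at which its call begins: read the wrist's pose just before it. camera_params takes no time and is no camera call.
- robot.hand_in(): hands the job in; it is judged then, once.
Trained networks look in the newest picture that a camera, given by its name, has taken for a name from the list of things; names that differ only in an ending like _2 or _b are one class to them, and where a whole thing is asked for, a point or a joint stands for the part that bears it (a point fixed in the world has none). Each returns a list of dicts, best first, with "conf" (0 to 1); they miss things now and then, are a little off and sometimes report something else, mostly with a low value. They report only what shows in the picture. A call takes as long as a camera call. They do not tell look-alikes from the thing itself.
- robot.outline_of(camera, query): "pixels" (480x640 bool, what is visible of it) and "bbox" ([centre column, centre row, width, height] in pixels, round what is visible of it).
The state is a dict: "time_s": time; "qpos": joint angles; "joint_vel": joint speeds; "effort": joint torques, N m; "tool_pos": TCP position; "tcp_rot": TCP orientation; "contact_force": force on the tool from outside, world axes, zero at the start; "wrist_torque": the same for the moment, N m; "gripper_width": opening from 0.0 (shut) to 1.0 (fully open); "gripper_force": force on a finger pad.
Only numpy, scipy, OpenCV 4.12 (cv2) and the standard library are available. Lean on these libraries where they do the work, as an engineer would, in place of code of your own. Each camera call takes 0.05 s, during which the arm holds its last target. There are 200 camera calls.

## Working session

There is one attempt and no reset: what is moved stays moved. The work goes in short steps, Python scripts to look and compute and a tool call to move; the robot and the scene stay as the last step left them, time stands still between calls to the robot, and variables do not carry over. Pictures are saved under pics/ and viewed, at most 14 in all, crops included, and the job is handed in when it is done.

Besides the shell and the picture viewer there is one more tool, called after "Emit:" as name(argument=value, ...) on one line, values as JSON. move_arm: Moves the arm, as the interface text tells. Its arguments: {"type":"object","properties":{"plan":{"type":"array"},"force":{"type":"number"}},"required":["plan"]}

```bash
mkdir -p pics
cat > h.py <<'E'
import numpy as np, cv2
from rig import robot
def cam(n):
    p=robot.camera_params(n); f=240/np.tan(np.radians(p['fov_y']/2))
    K=np.array([[f,0,p['cx']],[0,f,p['cy']],[0,0,1]])
    if 'mount' in p:
        s=robot.observe(); T=np.eye(4); T[:3,:3]=s['tcp_rot']; T[:3,3]=s['tool_pos']
        T=T@np.array(p['mount']); o,R=T[:3,3],T[:3,:3]
    else: o,R=np.array(p['origin']),np.array(p['rotation'])
    return K,np.array([p['k1'],0,0,0,0.]),o,R
def px2w(c,uv,z):
    K,d,o,R=c
    # model: distorted = und*(1+k1 r^2)
    q=cv2.undistortPoints(np.float64(uv).reshape(-1,1,2),K,d).reshape(-1,2)
    r=np.c_[q,np.ones(len(q))]@R.T
    return o+r*((z-o[2])/r[:,2])[:,None]
def w2px(c,P):
    K,d,o,R=c
    Q=(np.float64(P).reshape(-1,3)-o)@R
    return cv2.projectPoints(Q,np.zeros(3),np.zeros(3),K,d)[0].reshape(-1,2)
def shot(n,f=None):
    c=cam(n); im=robot.snapshot(n)
    if f: cv2.imwrite('pics/'+f,im[...,::-1])
    return c,im
E
python3 - <<'E'
from h import *
for n in ['top','side']:
    c,im=shot(n,n+'0.png'); print(n,c[2].round(3),c[3].round(2).tolist(),c[0][0,0],c[1][0])
    for q in ['spray','oil','tub','cup','pot','side_tray','caddy']:
        for r in robot.outline_of(n,q)[:3]: print(q,round(r['conf'],2),np.round(r['bbox'],1),r['pixels'].sum())
print(robot.observe())
print(robot.camera_params('wrist'))
E
```

```text
top [ 0.459 -0.009  0.815] [[0.01, -0.99, 0.13], [-1.0, -0.01, -0.0], [0.0, -0.13, -0.99]] 464.2937047456029 0.009330096169890986
spray 0.89 [356.2 196.4  37.5  51.6] 1441
oil 0.88 [297.8 239.8  48.4  37.3] 1428
tub 0.75 [248.4 191.5  51.4  57.4] 1952
cup 0.93 [451.9 227.9  45.5  40.9] 1321
cup 0.8 [300.3 182.3  39.6  41.2] 1210
cup 0.55 [178.1 192.6  45.9  42.3] 1364
side_tray 0.97 [120.6 299.9 126.8 123.9] 12598
side_tray 0.37 [513.  286.2  51.   37.5] 1586
side [ 0.272 -0.949  0.75 ] [[0.95, -0.19, 0.23], [-0.3, -0.56, 0.78], [-0.03, -0.81, -0.59]] 608.2763772083701 -0.1823137166897141
spray 0.78 [367.9 220.1  25.2  87.8] 2015
oil 0.66 [320.6 205.6  33.2  76.6] 1874
tub 0.66 [342.  180.3  29.2  70.5] 1621
tub 0.27 [368.6 222.6  28.9  84.4] 1975
cup 0.94 [376.4 293.2  38.1  55. ] 1462
cup 0.86 [321.9 158.4  23.3  17.5] 304
cup 0.6 [351.8 202.8   7.4  33.9] 156
pot 0.95 [347.4 363.   42.4  55. ] 1802
side_tray 0.73 [250.9 173.1  86.5  48.8] 3532
side_tray 0.26 [351.6 240.6 144.4  87.8] 5273
caddy 0.55 [350.4 239.2 145.8  87.9] 5378
{'time_s': 0.8, 'qpos': array([ 6.35351783e+01,  9.
[... 521 characters left out ...]
[-2.11344456e-05,  4.21551342e-05, -9.99999999e-01]]), 'contact_force': array([ 0.2127814 , -0.38727615,  0.29865624]), 'wrist_torque': array([ 0.04462328,  0.07138285, -0.00084216]), 'gripper_force': 0.0, 'gripper_width': 0.998776223751153}
{'fov_y': 69.47057762445432, 'cx': 319.94023613761266, 'cy': 231.5145959317804, 'k1': 0.003996967002986412, 'mount': array([[ 6.09650316e-04, -9.47170266e-01, -3.20730595e-01,
         8.32175193e-02],
       [ 9.99999726e-01,  7.12444983e-04, -2.03150420e-04,
         5.32614906e-04],
       [ 4.20920941e-04, -3.20730383e-01,  9.47170441e-01,
        -1.26132338e-01],
       [ 0.00000000e+00,  0.00000000e+00,  0.00000000e+00,
         1.00000000e+00]])}
```

View pics/top0.png

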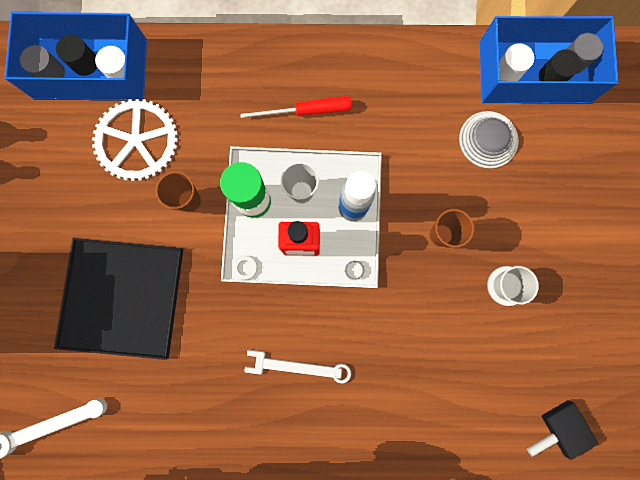

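View pics/side0.png

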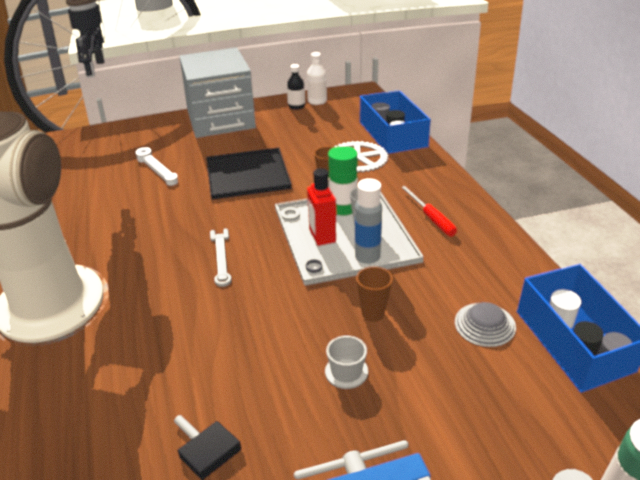

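The cup-like things in the top picture are at (300,182) in the tray (steel), and at (175,191) and (452,228) (both brown). The steel one fits the description. The pot is at (513,286) with the steel rim, and the black tray is on the left at (120,300). Next I fit poses by silhouette.

```bash
cat >> h.py <<'E'
from scipy.optimize import minimize
A=np.linspace(0,2*np.pi,40)
def ring(d,z): return np.c_[d/2*np.cos(A),d/2*np.sin(A),0*A+z]
def box(a,b,z): return np.array([[s*a/2,t*b/2,z] for s,t in [(1,1),(1,-1),(-1,-1),(-1,1)]])
M={'spray':[[ring(.052,0),ring(.052,.118)],[ring(.042,.118),ring(.042,.165)]],
 'oil':[[box(.044,.064,0),box(.044,.064,.108)],[ring(.03,.108),ring(.03,.155)]],
 'tub':[[ring(.062,0),ring(.062,.14)]],
 'cup':[[ring(.04,0),ring(.062,.085)]],
 'pot':[[ring(.068,0),ring(.068,.005)],[ring(.05,0.01),ring(.063,.052)]],
 'side_tray':[[box(.19,.19,0),box(.19,.19,.014)]],'caddy':[[box(.24,.27,0),box(.24,.27,.014)]]}
def sil(c,n,x,y,z0,yaw,sc=4):
    im=np.zeros((480*sc,640*sc),np.uint8); cs,s=np.cos(yaw),np.sin(yaw)
    for part in M[n]:
        P=np.vstack(part)@np.array([[cs,s,0],[-s,cs,0],[0,0,1]])+[x,y,z0]
        u=((w2px(c,P)+.5)*sc-.5).round().astype(np.int32)
        cv2.fillConvexPoly(im,cv2.convexHull(u.reshape(-1,1,2)),1)
    return cv2.resize(im.astype(np.float32),(640,480),interpolation=cv2.INTER_AREA)
def fit(obs,n,x0,z0,yaws=(0,)):
    """obs: list of (cam,mask)"""
    def cost(p):
        t=0
        for c,m in obs:
            s=sil(c,n,p[0],p[1],z0,p[2]*10 if len(p)>2 else 0)
            t+=1-np.minimum(s,m).sum()/np.maximum(s,m).sum()
        return t/len(obs)
    best=None
    for y in yaws:
        p0=[*x0]+([y/10] if len(yaws)>1 else [])
        S=np.vstack([p0]+[np.add(p0,np.eye(len(p0))[i]*.012) for i in range(len(p0))])
        r=minimize(cost,p0,method='Nelder-Mead',options=dict(initial_simplex=S,xatol=2e-4,fatol=1e-4,maxiter=120))
        if best is None or r.fun<best.fun: best=r
    return best.x,1-best.fun
E
python3 - <<'E'
from h import *
c,im=shot('top'); G={'spray':(356,200,.08),'oil':(298,238,.08),'tub':(248,193,.08),'cup':(300,182,.05),'pot':(513,286,.03),'side_tray':(120,300,0),'caddy':(302,217,0)}
mk={}
for n in ['spray','oil','tub','cup','side_tray']:
    rs=robot.outline_of('top',n); r=min(rs,key=lambda r:np.hypot(r['bbox'][0]-G[n][0],r['bbox'][1]-G[n][1])); mk[n]=r['pixels'].astype(np.float32)
cs,ims=shot('side'); 
sp=robot.outline_of('side','pot')[0]['pixels'].astype(np.float32)
sm={n:robot.outline_of('side',n)[0]['pixels'].astype(np.float32) for n in ['spray','oil','tub','side_tray','caddy']}
for n in G:
    x0=px2w(c,G[n][:2],G[n][2])[0,:2]; z=0 if n in('pot','side_tray','caddy') else .004
    ys=(0,.3,-.3) if n in('oil','side_tray','caddy') else (0,)
    o=[]
    if n in mk: print(n,'top',*[np.round(v,4) for v in fit([(c,mk[n])],n,x0,z,ys)])
    s=sp if n=='pot' else sm.get(n)
    if s is not None: print(n,'side',*[np.round(v,4) for v in fit([(cs,s)],n,x0,z,ys)])
# corners clicked
print('caddy cor',px2w(c,[(231,147),(382,153),(378,288),(221,282)],.014).round(3).tolist())
print('tray cor',px2w(c,[(72,238),(183,248),(168,359),(55,347)],.014).round(3).tolist())
print('pot rim',px2w(c,[(518,285)],.052).round(4), 'caps',px2w(c,[(361,187)],.169),px2w(c,[(298,232)],.159),px2w(c,[(242,184)],.144),px2w(c,[(300,182)],.08))
print('brown',px2w(c,[(175,191),(452,228)],.04))
E
```

```text
spray top [ 0.6212 -0.0632] 0.9394
spray side [ 0.6243 -0.0619] 0.9449
oil top [0.5576 0.0259 0.0008] 0.9526
oil side [ 0.559   0.0281 -0.0062] 0.9377
tub top [0.6316 0.1116] 0.9547
tub side [0.633  0.1127] 0.8177
cup top [0.6493 0.0275] 0.9565
pot side [ 0.486  -0.3335] 0.9534
side_tray top [ 0.4611  0.337  -0.0087] 0.9861
side_tray side [ 0.4615  0.3372 -0.0093] 0.972
caddy side [ 0.606   0.0268 -0.0029] 0.5311
caddy cor [[0.729, 0.153, 0.014], [0.719, -0.116, 0.014], [0.48, -0.107, 0.014], [0.488, 0.163, 0.014]]
tray cor [[0.563, 0.423, 0.014], [0.547, 0.23, 0.014], [0.359, 0.247, 0.014], [0.378, 0.437, 0.014]]
pot rim [[ 0.4855 -0.3315  0.052 ]] caps [[ 0.61894333 -0.0652222   0.169     ]] [[0.55504708 0.02413942 0.159     ]] [[0.62839052 0.108616   0.144     ]] [[0.64851336 0.0259109  0.08      ]]
brown [[ 0.6414958   0.24042115  0.04      ]
 [ 0.58097716 -0.22986596  0.04      ]]
```

The picture shows all three containers clearly, and the top and side fits agree to about 2–3 mm. I'm going above the oil bottle with the tool turned so that it closes along y.

Emit:
move_arm(plan=[{"linear":[0.03,-0.038,0.006],"turn":[0,0,2.06],"claw":0},{"linear":[0.03,-0.038,0.006],"turn":[0,0,2.06],"claw":0},{"linear":[0.03,-0.038,0.006],"turn":[0,0,2.06],"claw":0},{"linear":[0.03,-0.038,0.006],"turn":[0,0,2.06],"claw":0},{"linear":[0.03,-0.038,0.006],"turn":[0,0,2.06],"claw":0},{"linear":[0.03,-0.038,0.006],"turn":[0,0,2.06],"claw":0},{"linear":[0.03,-0.038,0.006],"turn":[0,0,2.07],"claw":0}], force=50)

```text
time_s: 2.15
tool_pos: [0.3541, 0.2892, 0.2908]
tcp_rot: [[-1.0, -0.002, 0.001], [-0.002, 1.0, 0.0], [-0.001, 0.0, -1.0]]
contact_force: [0.6, -0.1, 0.2]
gripper_width: 0.997
gripper_force: 0.0
```

Emit:
move_arm(plan=[{"linear":[0.03,-0.038,0.006],"turn":[0,0,0],"claw":0},{"linear":[0.03,-0.038,0.006],"turn":[0,0,0],"claw":0},{"linear":[0.03,-0.038,0.006],"turn":[0,0,0],"claw":0},{"linear":[0.03,-0.038,0.006],"turn":[0,0,0],"claw":0},{"linear":[0.03,-0.038,0.006],"turn":[0,0,0],"claw":0},{"linear":[0.03,-0.038,0.006],"turn":[0,0,0],"claw":0},{"linear":[0.024,-0.036,0],"turn":[0,0,0],"claw":0},{"linear":[0,0,0],"turn":[0,0,0],"claw":0}])

```text
time_s: 2.95
tool_pos: [0.5592, 0.0224, 0.3258]
tcp_rot: [[-1.0, 0.005, 0.0], [0.005, 1.0, -0.002], [-0.0, -0.002, -1.0]]
contact_force: [-1.0, 0.4, -0.6]
gripper_width: 1.004
gripper_force: 0.0
```

Run:
```python
from h import *
c,im=shot('wrist','w1.png')
s=robot.observe();print(s['tool_pos'],s['tcp_rot'].round(3).tolist())
for n,x0,ys in [('oil',(.558,.027),(0,.3,-.3)),('spray',(.622,-.063),(0,)),('tub',(.632,.112),(0,)),('cup',(.649,.0275),(0,))]:
    for r in robot.outline_of('wrist',n)[:1]:
        print(n,round(r['conf'],2),np.round(r['bbox']),*fit([(c,r['pixels'].astype(np.float32))],n,x0,.004,ys))
```

```text
[0.55805878 0.02468414 0.32574612] [[-1.0, 0.004, -0.001], [0.004, 1.0, 0.0], [0.001, 0.0, -1.0]]
oil 0.73 [323. 195.  62.  65.] [0.55638199 0.02713403 0.00241187] 0.9313713908195496
spray 0.93 [241. 256.  73.  95.] [ 0.62097471 -0.06277615] 0.9562236070632935
tub 0.75 [405. 261.  76.  96.] [0.63146089 0.11289841] 0.954997718334198
cup 0.84 [327. 266.  58.  63.] [0.64875225 0.02789299] 0.9648215174674988
```

View pics/w1.png

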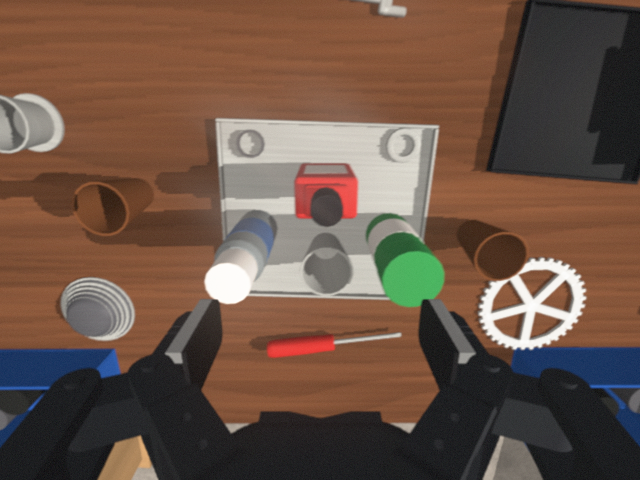

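The wrist view agrees with the fits: oil cap at (327,206), spray cap at (230,282), tub lid at (411,275), and steel cup at (328,270) behind the oil bottle. I'll descend onto the oil cap and grip.

Emit:
move_arm(plan=[{"linear":[0,0,-0.04],"turn":[0,0,0],"claw":0},{"linear":[0,0,-0.04],"turn":[0,0,0],"claw":0},{"linear":[0,0,-0.04],"turn":[0,0,0],"claw":0},{"linear":[0,0,-0.03],"turn":[0,0,0],"claw":0},{"linear":[0,0,-0.02],"turn":[0,0,0],"claw":0},{"linear":[0,0,-0.014],"turn":[0,0,0],"claw":0},{"linear":[0,0,0],"turn":[0,0,0],"claw":0},{"linear":[0,0,0],"turn":[0,0,0],"claw":255},{"linear":[0,0,0],"turn":[0,0,0],"claw":255},{"linear":[0,0,0],"turn":[0,0,0],"claw":255},{"linear":[0,0,0],"turn":[0,0,0],"claw":255},{"linear":[0,0,0],"turn":[0,0,0],"claw":255}])

```text
time_s: 4.4
tool_pos: [0.558, 0.0268, 0.1435]
tcp_rot: [[-1.0, 0.0, 0.002], [0.0, 1.0, -0.0], [-0.002, -0.0, -1.0]]
contact_force: [0.3, 0.8, 4.5]
gripper_width: 0.34
gripper_force: 49.6
```

Emit:
move_arm(plan=[{"linear":[0,0,0.01],"turn":[0,0,0],"claw":255},{"linear":[0,0,0.03],"turn":[0,0,0],"claw":255},{"linear":[0,0,0.04],"turn":[0,0,0],"claw":255},{"linear":[0,0,0.04],"turn":[0,0,0],"claw":255},{"linear":[0,0,0.04],"turn":[0,0,0],"claw":255},{"linear":[0,0,0.03],"turn":[0,0,0],"claw":255},{"linear":[0,0,0],"turn":[0,0,0],"claw":255}])

```text
time_s: 5.1
tool_pos: [0.5591, 0.0265, 0.3378]
tcp_rot: [[-1.0, -0.0, 0.009], [-0.0, 1.0, -0.002], [-0.009, -0.002, -1.0]]
contact_force: [0.5, 0.0, -1.7]
gripper_width: 0.332
gripper_force: 50.0
```

Emit:
move_arm(plan=[{"linear":[-0.007,0.018,0],"turn":[0,0,0],"claw":255},{"linear":[-0.014,0.036,0],"turn":[0,0,0],"claw":255},{"linear":[-0.014,0.036,0],"turn":[0,0,0],"claw":255},{"linear":[-0.014,0.036,0],"turn":[0,0,0],"claw":255},{"linear":[-0.014,0.036,0],"turn":[0,0,0],"claw":255},{"linear":[-0.014,0.036,0],"turn":[0,0,0],"claw":255},{"linear":[-0.014,0.036,0],"turn":[0,0,0],"claw":255},{"linear":[-0.014,0.036,0],"turn":[0,0,0],"claw":255},{"linear":[-0.014,0.036,0],"turn":[0,0,0],"claw":255},{"linear":[-0.014,0.036,0],"turn":[0,0,0],"claw":255},{"linear":[-0.007,0.02,0],"turn":[0,0,0],"claw":255},{"linear":[0,0,0],"turn":[0,0,0],"claw":255}])

```text
time_s: 6.3
tool_pos: [0.415, 0.3906, 0.3295]
tcp_rot: [[-1.0, -0.004, -0.004], [-0.004, 1.0, -0.002], [0.004, -0.002, -1.0]]
contact_force: [0.5, -0.2, -2.7]
gripper_width: 0.338
gripper_force: 50.3
```

Emit:
move_arm(plan=[{"linear":[0,0,-0.04],"turn":[0,0,0],"claw":255},{"linear":[0,0,-0.04],"turn":[0,0,0],"claw":255},{"linear":[0,0,-0.04],"turn":[0,0,0],"claw":255},{"linear":[0,0,-0.03],"turn":[0,0,0],"claw":255},{"linear":[0,0,-0.02],"turn":[0,0,0],"claw":255},{"linear":[0,0,0],"turn":[0,0,0],"claw":255},{"linear":[0,0,0],"turn":[0,0,0],"claw":255}])

```text
time_s: 7.0
tool_pos: [0.4171, 0.388, 0.1618]
tcp_rot: [[-1.0, 0.001, -0.001], [0.001, 1.0, -0.001], [0.001, -0.001, -1.0]]
contact_force: [0.2, 0.2, -2.5]
gripper_width: 0.339
gripper_force: 50.2
```

Emit:
move_arm(plan=[{"linear":[0,0,-0.01],"turn":[0,0,0],"claw":255},{"linear":[0,0,-0.005],"turn":[0,0,0],"claw":255},{"linear":[0,0,-0.002],"turn":[0,0,0],"claw":255},{"linear":[0,0,-0.001],"turn":[0,0,0],"claw":255},{"linear":[0,0,0],"turn":[0,0,0],"claw":255},{"linear":[0,0,0],"turn":[0,0,0],"claw":255}])

```text
time_s: 7.6
tool_pos: [0.4174, 0.389, 0.1446]
tcp_rot: [[-1.0, -0.0, 0.0], [-0.0, 1.0, 0.0], [-0.0, 0.0, -1.0]]
contact_force: [0.5, -0.4, -4.1]
gripper_width: 0.334
gripper_force: 50.4
```

Emit:
move_arm(plan=[{"linear":[0,0,-0.001],"turn":[0,0,0],"claw":255},{"linear":[0,0,-0.001],"turn":[0,0,0],"claw":255},{"linear":[0,0,0],"turn":[0,0,0],"claw":255}])

```text
time_s: 7.9
tool_pos: [0.4178, 0.3892, 0.1435]
tcp_rot: [[-1.0, -0.0, 0.001], [-0.0, 1.0, 0.001], [-0.001, 0.001, -1.0]]
contact_force: [-1.6, -0.3, 4.0]
gripper_width: 0.336
gripper_force: 51.3
```

Emit:
move_arm(plan=[{"linear":[0,0,0],"turn":[0,0,0],"claw":0},{"linear":[0,0,0],"turn":[0,0,0],"claw":0},{"linear":[0,0,0],"turn":[0,0,0],"claw":0},{"linear":[0,0,0],"turn":[0,0,0],"claw":0},{"linear":[0,0,0],"turn":[0,0,0],"claw":0},{"linear":[0,0,0.02],"turn":[0,0,0],"claw":0},{"linear":[0,0,0.04],"turn":[0,0,0],"claw":0},{"linear":[0,0,0.04],"turn":[0,0,0],"claw":0},{"linear":[0,0,0.02],"turn":[0,0,0],"claw":0}])

```text
time_s: 8.8
tool_pos: [0.4185, 0.3896, 0.2666]
tcp_rot: [[-1.0, -0.0, 0.005], [-0.0, 1.0, 0.003], [-0.005, 0.003, -1.0]]
contact_force: [0.5, 0.4, -0.1]
gripper_width: 1.002
gripper_force: 0.0
```

Emit:
move_arm(plan=[{"linear":[0.0185,-0.041,0],"turn":[0,0,0],"claw":0},{"linear":[0.0185,-0.041,0],"turn":[0,0,0],"claw":0},{"linear":[0.0185,-0.041,0],"turn":[0,0,0],"claw":0},{"linear":[0.0185,-0.041,0],"turn":[0,0,0],"claw":0},{"linear":[0.0185,-0.041,0],"turn":[0,0,0],"claw":0},{"linear":[0.0185,-0.041,0],"turn":[0,0,0],"claw":0},{"linear":[0.0185,-0.041,0],"turn":[0,0,0],"claw":0},{"linear":[0.0185,-0.041,0],"turn":[0,0,0],"claw":0},{"linear":[0.0185,-0.041,0],"turn":[0,0,0],"claw":0},{"linear":[0.0185,-0.041,0],"turn":[0,0,0],"claw":0},{"linear":[0.019,-0.042,0],"turn":[0,0,0],"claw":0},{"linear":[0,0,0],"turn":[0,0,0],"claw":0}])

```text
time_s: 10.0
tool_pos: [0.6224, -0.0685, 0.2617]
tcp_rot: [[-1.0, 0.006, 0.0], [0.006, 1.0, -0.002], [-0.0, -0.002, -1.0]]
contact_force: [-0.9, 1.2, -0.5]
gripper_width: 1.001
gripper_force: 0.0
```

Run:
```python
from h import *
s=robot.observe();print(s['time_s'],s['tool_pos'],s['gripper_width'])
c,im=shot('top','t1.png')
r=robot.outline_of('top','oil')[0]; print(r['bbox'],fit([(c,r['pixels'].astype(np.float32))],'oil',(.417,.389),.004,(0,.2)))
```

```text
10.0 [ 0.62241541 -0.06847097  0.26168563] 1.0006851711661968
[63.5, 326.2, 85.4, 30.8] (array([ 4.17804183e-01,  3.89309729e-01, -1.59089670e-04]), np.float64(0.9492374062538147))
```

Emit:
move_arm(plan=[{"linear":[0,0.001,-0.03],"turn":[0,0,0],"claw":0},{"linear":[0,0,-0.035],"turn":[0,0,0],"claw":0},{"linear":[0,0,-0.025],"turn":[0,0,0],"claw":0},{"linear":[0,0,-0.015],"turn":[0,0,0],"claw":0},{"linear":[0,0,-0.007],"turn":[0,0,0],"claw":0},{"linear":[0,0,0],"turn":[0,0,0],"claw":0},{"linear":[0,0,0],"turn":[0,0,0],"claw":255},{"linear":[0,0,0],"turn":[0,0,0],"claw":255},{"linear":[0,0,0],"turn":[0,0,0],"claw":255},{"linear":[0,0,0],"turn":[0,0,0],"claw":255},{"linear":[0,0,0],"turn":[0,0,0],"claw":255}])

```text
time_s: 11.2
tool_pos: [0.6222, -0.0626, 0.1518]
tcp_rot: [[-1.0, 0.0, 0.003], [0.0, 1.0, -0.001], [-0.003, -0.001, -1.0]]
contact_force: [-0.0, -1.0, 5.6]
gripper_width: 0.478
gripper_force: 50.7
```

Emit:
move_arm(plan=[{"linear":[0,0,0.01],"turn":[0,0,0],"claw":255},{"linear":[0,0,0.03],"turn":[0,0,0],"claw":255},{"linear":[0,0,0.04],"turn":[0,0,0],"claw":255},{"linear":[0,0,0.04],"turn":[0,0,0],"claw":255},{"linear":[0,0,0.04],"turn":[0,0,0],"claw":255},{"linear":[0,0,0.03],"turn":[0,0,0],"claw":255},{"linear":[0,0,0],"turn":[0,0,0],"claw":255}])

```text
time_s: 11.9
tool_pos: [0.6229, -0.0625, 0.3462]
tcp_rot: [[-1.0, -0.0, 0.009], [-0.0, 1.0, -0.003], [-0.009, -0.003, -1.0]]
contact_force: [0.7, 0.2, -2.1]
gripper_width: 0.479
gripper_force: 51.0
```

Emit:
move_arm(plan=[{"linear":[-0.011,0.018,0],"turn":[0,0,0],"claw":255},{"linear":[-0.021,0.036,0],"turn":[0,0,0],"claw":255},{"linear":[-0.021,0.036,0],"turn":[0,0,0],"claw":255},{"linear":[-0.021,0.036,0],"turn":[0,0,0],"claw":255},{"linear":[-0.021,0.036,0],"turn":[0,0,0],"claw":255},{"linear":[-0.021,0.036,0],"turn":[0,0,0],"claw":255},{"linear":[-0.021,0.036,0],"turn":[0,0,0],"claw":255},{"linear":[-0.021,0.036,0],"turn":[0,0,0],"claw":255},{"linear":[-0.021,0.036,0],"turn":[0,0,0],"claw":255},{"linear":[-0.021,0.036,0],"turn":[0,0,0],"claw":255},{"linear":[-0.012,0.014,0],"turn":[0,0,0],"claw":255},{"linear":[0,0,0],"turn":[0,0,0],"claw":255}])

```text
time_s: 13.1
tool_pos: [0.4068, 0.2954, 0.3382]
tcp_rot: [[-1.0, -0.004, -0.004], [-0.004, 1.0, -0.001], [0.004, -0.001, -1.0]]
contact_force: [-0.4, -0.5, -3.0]
gripper_width: 0.48
gripper_force: 51.5
```

Emit:
move_arm(plan=[{"linear":[0,0,-0.04],"turn":[0,0,0],"claw":255},{"linear":[0,0,-0.04],"turn":[0,0,0],"claw":255},{"linear":[0,0,-0.04],"turn":[0,0,0],"claw":255},{"linear":[0,0,-0.03],"turn":[0,0,0],"claw":255},{"linear":[0,0,-0.02],"turn":[0,0,0],"claw":255},{"linear":[0,0,-0.01],"turn":[0,0,0],"claw":255},{"linear":[0,0,-0.006],"turn":[0,0,0],"claw":255},{"linear":[0,0,-0.002],"turn":[0,0,0],"claw":255},{"linear":[0,0,-0.001],"turn":[0,0,0],"claw":255},{"linear":[0,0,0],"turn":[0,0,0],"claw":255},{"linear":[0,0,-0.001],"turn":[0,0,0],"claw":255},{"linear":[0,0,0],"turn":[0,0,0],"claw":255}])

```text
time_s: 14.3
tool_pos: [0.4102, 0.2942, 0.1517]
tcp_rot: [[-1.0, -0.0, 0.002], [-0.0, 1.0, 0.001], [-0.002, 0.001, -1.0]]
contact_force: [-1.0, -0.6, 4.4]
gripper_width: 0.476
gripper_force: 52.0
```

Emit:
move_arm(plan=[{"linear":[0,0,0],"turn":[0,0,0],"claw":0},{"linear":[0,0,0],"turn":[0,0,0],"claw":0},{"linear":[0,0,0],"turn":[0,0,0],"claw":0},{"linear":[0,0,0],"turn":[0,0,0],"claw":0},{"linear":[0,0,0],"turn":[0,0,0],"claw":0},{"linear":[0,0,0.02],"turn":[0,0,0],"claw":0},{"linear":[0,0,0.04],"turn":[0,0,0],"claw":0},{"linear":[0,0,0.04],"turn":[0,0,0],"claw":0},{"linear":[0,0,0.02],"turn":[0,0,0],"claw":0}])

```text
time_s: 15.2
tool_pos: [0.4105, 0.2944, 0.2743]
tcp_rot: [[-1.0, -0.0, 0.005], [-0.0, 1.0, 0.002], [-0.005, 0.002, -1.0]]
contact_force: [-0.1, -0.4, -0.2]
gripper_width: 1.004
gripper_force: 0.0
```

Emit:
move_arm(plan=[{"linear":[0.032,-0.026,0],"turn":[0,0,0],"claw":0},{"linear":[0.032,-0.026,0],"turn":[0,0,0],"claw":0},{"linear":[0.032,-0.026,0],"turn":[0,0,0],"claw":0},{"linear":[0.032,-0.026,0],"turn":[0,0,0],"claw":0},{"linear":[0.032,-0.026,0],"turn":[0,0,0],"claw":0},{"linear":[0.032,-0.026,0],"turn":[0,0,0],"claw":0},{"linear":[0.0305,-0.0245,0],"turn":[0,0,0],"claw":0},{"linear":[0,0,0],"turn":[0,0,0],"claw":0},{"linear":[0,0,0],"turn":[0,0,0],"claw":0}])

```text
time_s: 16.1
tool_pos: [0.6319, 0.1128, 0.2696]
tcp_rot: [[-1.0, 0.001, -0.001], [0.001, 1.0, 0.0], [0.001, 0.0, -1.0]]
contact_force: [-0.8, 0.3, -0.2]
gripper_width: 0.999
gripper_force: 0.0
```

Run:
```python
from h import *
s=robot.observe();print(s['time_s'],s['tool_pos'],s['gripper_width'])
c,im=shot('wrist')
r=robot.outline_of('wrist','tub')[0]; print(r['bbox'],fit([(c,r['pixels'].astype(np.float32))],'tub',(.632,.1125),.004))
c,im=shot('top')
r=robot.outline_of('top','spray')[0]; print(r['bbox'],fit([(c,r['pixels'].astype(np.float32))],'spray',(.41,.293),.004))
```

```text
16.1 [0.63187102 0.11283905 0.26961905] 0.9993087015807618
[320.3, 216.2, 78.6, 101.4] (array([0.63112669, 0.11246838]), np.float64(0.9576293230056763))Traceback (most recent call last):
  File "<stdin>", line 6, in <module>
IndexError: list index out of range
```

Emit:
move_arm(plan=[{"linear":[0,0,-0.04],"turn":[0,0,0],"claw":0},{"linear":[0,0,-0.04],"turn":[0,0,0],"claw":0},{"linear":[0,0,-0.03],"turn":[0,0,0],"claw":0},{"linear":[0,0,-0.02],"turn":[0,0,0],"claw":0},{"linear":[0,0,-0.012],"turn":[0,0,0],"claw":0},{"linear":[0,0,-0.006],"turn":[0,0,0],"claw":0},{"linear":[0,0,0],"turn":[0,0,0],"claw":0},{"linear":[0,0,0],"turn":[0,0,0],"claw":255},{"linear":[0,0,0],"turn":[0,0,0],"claw":255},{"linear":[0,0,0],"turn":[0,0,0],"claw":255},{"linear":[0,0,0],"turn":[0,0,0],"claw":255}])

```text
time_s: 17.4
tool_pos: [0.6331, 0.1131, 0.1243]
tcp_rot: [[-1.0, 0.0, 0.004], [0.0, 1.0, -0.0], [-0.004, -0.0, -1.0]]
contact_force: [-0.8, -1.3, 4.9]
gripper_width: 0.714
gripper_force: 55.0
```

Run:
```python
from h import *
c,im=shot('side','s1.png')
for r in robot.outline_of('side','spray')[:2]: print(r['conf'],r['bbox'],fit([(c,r['pixels'].astype(np.float32))],'spray',(.41,.293),.004))
```

```text
0.93 [227.4, 154.8, 25.0, 76.1] (array([0.41113569, 0.29143528]), np.float64(0.9511333107948303))
```

View pics/s1.png

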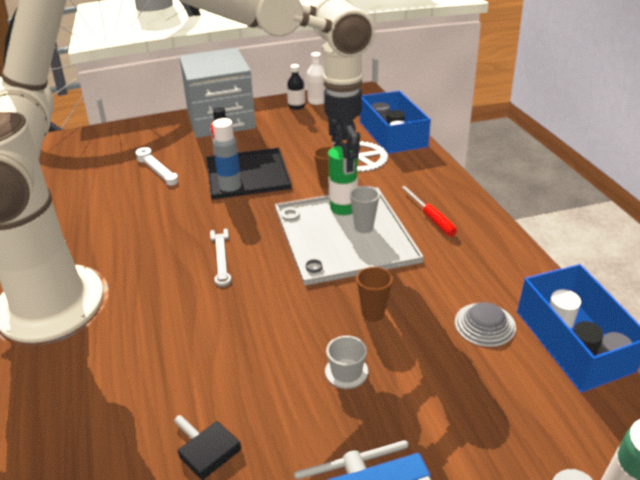

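The side picture shows the spray can upright in the black tray at (227,155), the tub in the grip at (343,185), and the steel cup now free at (364,210). I'm carrying the tub over.

Emit:
move_arm(plan=[{"linear":[0,0,0.01],"turn":[0,0,0],"claw":255},{"linear":[0,0,0.03],"turn":[0,0,0],"claw":255},{"linear":[0,0,0.04],"turn":[0,0,0],"claw":255},{"linear":[0,0,0.03],"turn":[0,0,0],"claw":255},{"linear":[0,0,0.02],"turn":[0,0,0],"claw":255}])

```text
time_s: 18.0
tool_pos: [0.6321, 0.1135, 0.255]
tcp_rot: [[-1.0, -0.0, 0.002], [-0.0, 1.0, 0.0], [-0.002, 0.0, -1.0]]
contact_force: [-0.0, -0.4, -3.9]
gripper_width: 0.712
gripper_force: 55.5
```

Emit:
move_arm(plan=[{"linear":[-0.008,0.018,0],"turn":[0,0,0],"claw":255},{"linear":[-0.0165,0.037,0],"turn":[0,0,0],"claw":255},{"linear":[-0.0165,0.037,0],"turn":[0,0,0],"claw":255},{"linear":[-0.0165,0.037,0],"turn":[0,0,0],"claw":255},{"linear":[-0.0165,0.037,0],"turn":[0,0,0],"claw":255},{"linear":[-0.0165,0.037,0],"turn":[0,0,0],"claw":255},{"linear":[-0.0165,0.037,0],"turn":[0,0,0],"claw":255},{"linear":[-0.012,0.0285,0],"turn":[0,0,0],"claw":255},{"linear":[0,0,0],"turn":[0,0,0],"claw":255},{"linear":[0,0,0],"turn":[0,0,0],"claw":255}])

```text
time_s: 19.0
tool_pos: [0.511, 0.3824, 0.2505]
tcp_rot: [[-1.0, -0.002, -0.003], [-0.002, 1.0, -0.002], [0.003, -0.002, -1.0]]
contact_force: [-0.5, -0.7, -3.9]
gripper_width: 0.711
gripper_force: 56.0
```

Emit:
move_arm(plan=[{"linear":[0,0,-0.03],"turn":[0,0,0],"claw":255},{"linear":[0,0,-0.04],"turn":[0,0,0],"claw":255},{"linear":[0,0,-0.03],"turn":[0,0,0],"claw":255},{"linear":[0,0,-0.015],"turn":[0,0,0],"claw":255},{"linear":[0,0,-0.008],"turn":[0,0,0],"claw":255},{"linear":[0,0,-0.004],"turn":[0,0,0],"claw":255},{"linear":[0,0,-0.001],"turn":[0,0,0],"claw":255},{"linear":[0,0,-0.001],"turn":[0,0,0],"claw":255},{"linear":[0,0,0],"turn":[0,0,0],"claw":255},{"linear":[0,0,-0.001],"turn":[0,0,0],"claw":255},{"linear":[0,0,0],"turn":[0,0,0],"claw":255}])

```text
time_s: 20.1
tool_pos: [0.5137, 0.3822, 0.1243]
tcp_rot: [[-1.0, -0.0, 0.002], [-0.0, 1.0, 0.001], [-0.002, 0.001, -1.0]]
contact_force: [-1.2, -2.2, 5.4]
gripper_width: 0.711
gripper_force: 56.8
```

Emit:
move_arm(plan=[{"linear":[0,0,0],"turn":[0,0,0],"claw":0},{"linear":[0,0,0],"turn":[0,0,0],"claw":0},{"linear":[0,0,0],"turn":[0,0,0],"claw":0},{"linear":[0,0,0],"turn":[0,0,0],"claw":0},{"linear":[0,0,0],"turn":[0,0,0],"claw":0},{"linear":[0,0,0.02],"turn":[0,0,0],"claw":0},{"linear":[0,0,0.04],"turn":[0,0,0],"claw":0},{"linear":[0,0,0.04],"turn":[0,0,0],"claw":0},{"linear":[0,0,0.03],"turn":[0,0,0],"claw":0}])

```text
time_s: 21.0
tool_pos: [0.5133, 0.3822, 0.2552]
tcp_rot: [[-1.0, -0.0, 0.003], [-0.0, 1.0, 0.001], [-0.003, 0.001, -1.0]]
contact_force: [0.6, 0.5, 0.3]
gripper_width: 1.0
gripper_force: 0.0
```

Emit:
move_arm(plan=[{"linear":[0.017,-0.044,0],"turn":[0,0,0],"claw":0},{"linear":[0.017,-0.044,0],"turn":[0,0,0],"claw":0},{"linear":[0.017,-0.044,0],"turn":[0,0,0],"claw":0},{"linear":[0.017,-0.044,0],"turn":[0,0,0],"claw":0},{"linear":[0.017,-0.044,0],"turn":[0,0,0],"claw":0},{"linear":[0.017,-0.044,0],"turn":[0,0,0],"claw":0},{"linear":[0.017,-0.044,0],"turn":[0,0,0],"claw":0},{"linear":[0.017,-0.045,0],"turn":[0,0,0],"claw":0},{"linear":[0,0,-0.02],"turn":[0,0,0],"claw":0},{"linear":[0,0,-0.02],"turn":[0,0,0],"claw":0},{"linear":[0,0,0],"turn":[0,0,0],"claw":0},{"linear":[0,0,0],"turn":[0,0,0],"claw":0}])

```text
time_s: 22.2
tool_pos: [0.6486, 0.029, 0.2123]
tcp_rot: [[-1.0, -0.0, -0.001], [-0.0, 1.0, 0.0], [0.001, 0.0, -1.0]]
contact_force: [0.4, -0.4, 0.4]
gripper_width: 1.001
gripper_force: 0.0
```

Run:
```python
from h import *
s=robot.observe();print(s['time_s'],s['tool_pos'],s['gripper_width'])
c,im=shot('wrist')
for r in robot.outline_of('wrist','cup')[:2]: print(r['conf'],r['bbox'],fit([(c,r['pixels'].astype(np.float32))],'cup',(.649,.028),.004))
x,y,w,h=[int(v) for v in robot.outline_of('wrist','cup')[0]['bbox']]
cv2.imwrite('pics/w2.png',cv2.resize(im[max(0,y-90):y+90,max(0,x-120):x+120,::-1],None,fx=3,fy=3))
c,im=shot('top')
print('pot',[ (round(r['conf'],2),r['bbox']) for r in robot.outline_of('top','pot')])
for n,x0 in [('spray',(.41,.293)),('tub',(.513,.381)),('oil',(.417,.389))]:
    for r in robot.outline_of('top',n)[:1]: print(n,r['bbox'],fit([(c,r['pixels'].astype(np.float32))],n,x0,.004,(0,.2) if n=='oil' else (0,)))
```

```text
22.2 [0.64857352 0.02904277 0.21227231] 1.0009356932075004
0.98 [565.2, 206.1, 126.3, 81.9] (array([0.649, 0.028]), np.float64(0.0))
0.71 [318.2, 227.8, 79.6, 84.1] (array([0.6486734 , 0.02755589]), np.float64(0.9533167481422424))
pot [(0.68, [513.9, 286.1, 54.5, 41.9])]
spray [93.7, 332.6, 21.6, 28.4] (array([0.41385098, 0.29426695]), np.float64(0.10449832677841187))
tub [74.7, 261.7, 86.6, 42.8] (array([0.51270458, 0.38044918]), np.float64(0.9628937840461731))
oil [63.4, 326.3, 82.8, 32.8] (array([0.41778383, 0.3874815 , 0.00273821]), np.float64(0.7930214405059814))
```

View pics/w2.png

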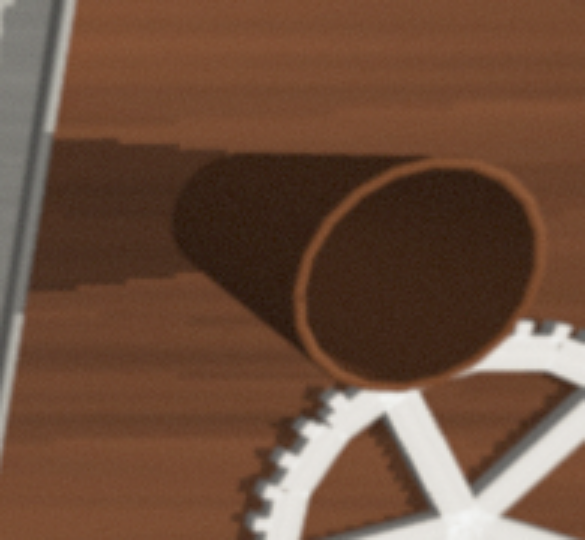

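That crop shows the brown decoy at wrist pixel (565,206), which is not meant. I'm confirming the steel one at (318,228) and fitting the pot.

Run:
```python
from h import *
c,im=shot('wrist')
cv2.imwrite('pics/w3.png',cv2.resize(im[130:330,200:440,::-1],None,fx=3,fy=3))
c,im=shot('top')
ob=[(c,robot.outline_of('top','pot')[0]['pixels'].astype(np.float32))]
cs,_=shot('side'); os=[(cs,robot.outline_of('side','pot')[0]['pixels'].astype(np.float32))]
for o in (ob,os,ob+os): print(fit(o,'pot',(.486,-.332),0))
```

```text
(array([ 0.48572454, -0.33275905]), np.float64(0.9568406343460083))
(array([ 0.48569046, -0.33341344]), np.float64(0.9538911581039429))
(array([ 0.4858547, -0.3327877]), np.float64(0.9545862972736359))
```

View pics/w3.png

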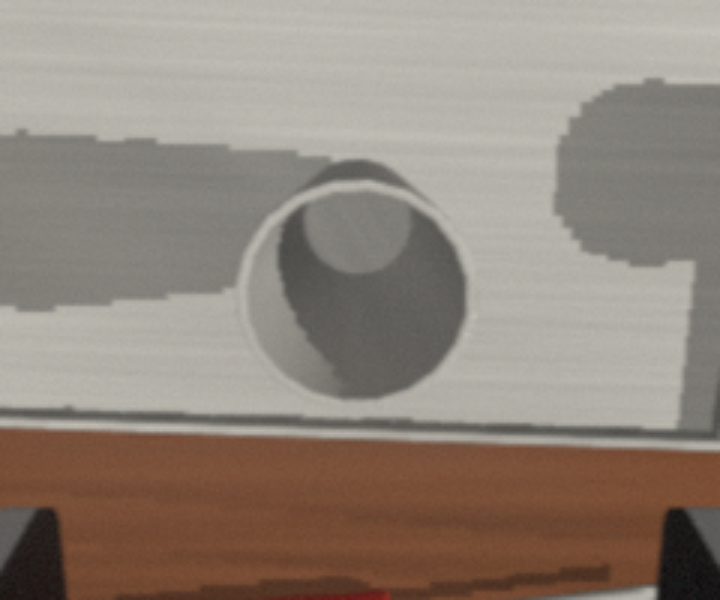

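The crop confirms the steel cup, with its grey rim centred at crop (354,290). I'm descending to grip it gently.

Emit:
move_arm(plan=[{"linear":[0,0,-0.03],"turn":[0,0,0],"claw":0},{"linear":[0,0,-0.04],"turn":[0,0,0],"claw":0},{"linear":[0,0,-0.03],"turn":[0,0,0],"claw":0},{"linear":[0,0,-0.02],"turn":[0,0,0],"claw":0},{"linear":[0,0,-0.012],"turn":[0,0,0],"claw":0},{"linear":[0,0,-0.008],"turn":[0,0,0],"claw":0},{"linear":[0,0,0],"turn":[0,0,0],"claw":0},{"linear":[0,0,0],"turn":[0,0,0],"claw":255},{"linear":[0,0,0],"turn":[0,0,0],"claw":255},{"linear":[0,0,0],"turn":[0,0,0],"claw":255},{"linear":[0,0,0],"turn":[0,0,0],"claw":255}], force=30)

```text
time_s: 23.95
tool_pos: [0.6502, 0.0287, 0.0744]
tcp_rot: [[-1.0, -0.0, 0.004], [-0.0, 1.0, -0.0], [-0.004, -0.0, -1.0]]
contact_force: [-0.2, -0.4, 7.3]
gripper_width: 0.709
gripper_force: 32.4
```

Emit:
move_arm(plan=[{"linear":[0,0,0.005],"turn":[0,0,0],"claw":255},{"linear":[0,0,0.02],"turn":[0,0,0],"claw":255},{"linear":[0,0,0.04],"turn":[0,0,0],"claw":255},{"linear":[0,0,0.04],"turn":[0,0,0],"claw":255},{"linear":[0,0,0.025],"turn":[0,0,0],"claw":255},{"linear":[0,0,0],"turn":[0,0,0],"claw":255},{"linear":[0,0,0],"turn":[0,0,0],"claw":255}])

```text
time_s: 24.65
tool_pos: [0.6486, 0.0289, 0.2021]
tcp_rot: [[-1.0, -0.0, -0.0], [-0.0, 1.0, -0.0], [0.0, -0.0, -1.0]]
contact_force: [-0.2, 0.4, -0.9]
gripper_width: 0.704
gripper_force: 32.8
```

Run:
```python
from h import *
s=robot.observe();print(s['time_s'],s['tool_pos'],s['tcp_rot'].round(4).tolist(),s['gripper_width'],s['contact_force'])
c,im=shot('wrist','w4.png')
for r in robot.outline_of('wrist','cup')[:3]: print(r['conf'],r['bbox'])
```

```text
24.65 [0.64859031 0.02887223 0.20210862] [[-1.0, -0.0, -0.0], [-0.0, 1.0, -0.0], [0.0, -0.0, -1.0]] 0.704269101380554 [-0.22064954  0.44973113 -0.94619364]
0.88 [319.6, 318.8, 167.2, 177.7]
0.67 [35.1, 128.3, 70.2, 70.7]
0.55 [575.1, 210.2, 129.7, 87.3]
```

View pics/w4.png

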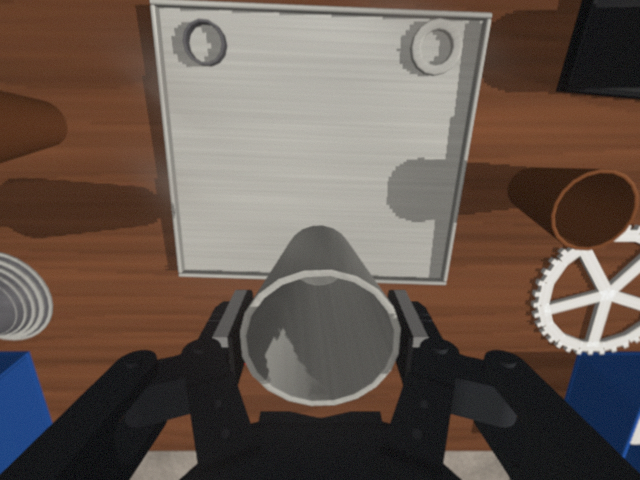

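The cup is held square between the pads, with its rim centred at (321,337). I'm moving above the pot.

Emit:
move_arm(plan=[{"linear":[-0.008,-0.018,0],"turn":[0,0,0],"claw":255},{"linear":[-0.0165,-0.036,0],"turn":[0,0,0],"claw":255},{"linear":[-0.0165,-0.036,0],"turn":[0,0,0],"claw":255},{"linear":[-0.0165,-0.036,0],"turn":[0,0,0],"claw":255},{"linear":[-0.0165,-0.036,0],"turn":[0,0,0],"claw":255},{"linear":[-0.0165,-0.036,0],"turn":[0,0,0],"claw":255},{"linear":[-0.0165,-0.036,0],"turn":[0,0,0],"claw":255},{"linear":[-0.0165,-0.036,0],"turn":[0,0,0],"claw":255},{"linear":[-0.0165,-0.036,0],"turn":[0,0,0],"claw":255},{"linear":[-0.0165,-0.036,0],"turn":[0,0,0],"claw":255},{"linear":[-0.007,-0.019,0],"turn":[0,0,0],"claw":255},{"linear":[0,0,0],"turn":[0,0,0],"claw":255}])

```text
time_s: 25.95
tool_pos: [0.4833, -0.3339, 0.2001]
tcp_rot: [[-1.0, 0.004, -0.003], [0.004, 1.0, 0.002], [0.003, 0.002, -1.0]]
contact_force: [0.2, 0.1, -0.2]
gripper_width: 0.706
gripper_force: 32.9
```

Emit:
move_arm(plan=[{"linear":[0,0,-0.03],"turn":[0,0,0],"claw":255},{"linear":[0,0,-0.022],"turn":[0,0,0],"claw":255},{"linear":[0,0,0],"turn":[0,0,0],"claw":255},{"linear":[0,0,0],"turn":[0,0,0],"claw":255}])

```text
time_s: 26.35
tool_pos: [0.4851, -0.3309, 0.1495]
tcp_rot: [[-1.0, -0.001, -0.002], [-0.001, 1.0, 0.002], [0.002, 0.002, -1.0]]
contact_force: [0.3, 0.6, -1.0]
gripper_width: 0.705
gripper_force: 32.9
```

Run:
```python
from h import *
s=robot.observe();p=s['tool_pos'];print(s['time_s'],p,s['gripper_width'],s['contact_force'])
for n in ('side','wrist'):
    c,im=shot(n,n+'5.png')
    for q in ('pot','cup'):
        for r in robot.outline_of(n,q)[:3]: 
            print(n,q,round(r['conf'],2),np.round(r['bbox'],1),*fit([(c,r['pixels'].astype(np.float32))],q,(.486,-.333),0 if q=='pot' else p[2]-.0705))
```

```text
26.35 [ 0.48513003 -0.33094974  0.14948265] 0.7046631791671616 [ 0.25930255  0.55668124 -1.01815874]
side pot 0.84 [347.9 364.9  42.6  47.7] [ 0.48508655 -0.33323484] 0.8457773327827454
side cup 0.94 [342.4 313.   34.9  61.6] [ 0.48360071 -0.33260803] 0.5824216604232788
side cup 0.91 [379.9 293.5  31.4  54.2] [ 0.54704589 -0.29646819] 0.5510905385017395
wrist pot 0.85 [320.2 216.9  91.2  77.4] [ 0.48409011 -0.33164634] 0.5693827867507935
wrist cup 0.95 [477.1 326.9 105.1  70. ] [ 0.486 -0.333] 0.0
wrist cup 0.71 [320.4 318.9 164.1 175.6] [ 0.48693009 -0.33211831] 0.9766497015953064
```

View pics/side5.png

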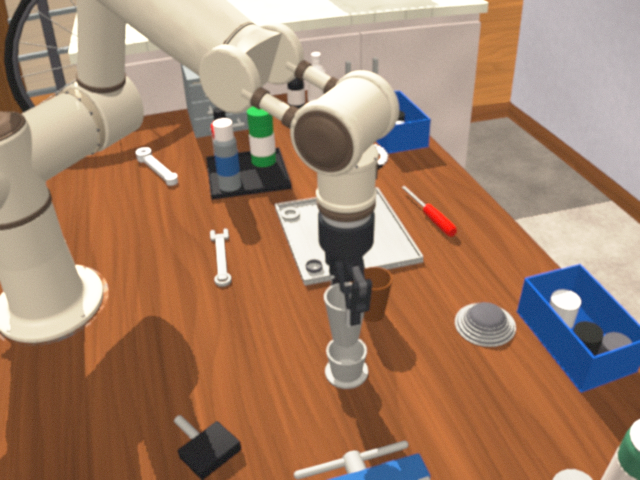

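View pics/wrist5.png

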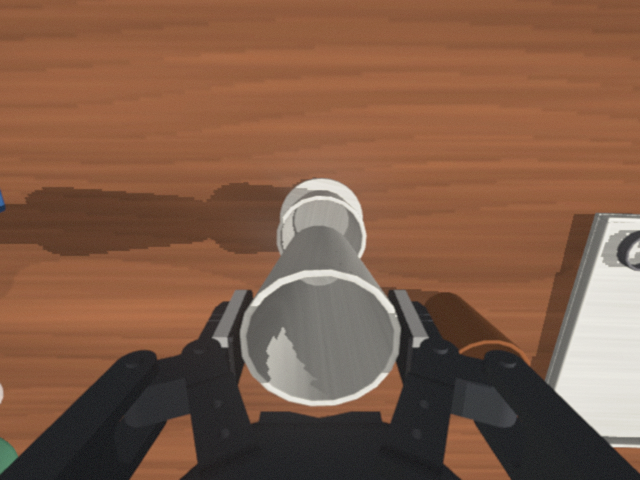

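The views show the cup directly above the pot: side cup foot about (346,345) over pot rim (347,350), wrist cup centre column 320.5 against pot 322. So the offset is about 1–2 mm. I'm lowering partway into the mouth.

Emit:
move_arm(plan=[{"linear":[0,0,-0.015],"turn":[0,0,0],"claw":255},{"linear":[0,0,-0.015],"turn":[0,0,0],"claw":255},{"linear":[0,0,-0.01],"turn":[0,0,0],"claw":255},{"linear":[0,0,-0.01],"turn":[0,0,0],"claw":255},{"linear":[0,0,-0.005],"turn":[0,0,0],"claw":255},{"linear":[0,0,0],"turn":[0,0,0],"claw":255},{"linear":[0,0,0],"turn":[0,0,0],"claw":255}])

```text
time_s: 27.35
tool_pos: [0.4855, -0.3324, 0.0956]
tcp_rot: [[-1.0, -0.0, 0.0], [-0.0, 1.0, -0.0], [-0.0, -0.0, -1.0]]
contact_force: [0.0, 0.7, -0.9]
gripper_width: 0.705
gripper_force: 32.9
```

Run:
```python
from h import *
s=robot.observe();p=s['tool_pos'];print(s['time_s'],p,s['gripper_width'],s['contact_force'],s['wrist_torque'])
for n in ('side','wrist'):
    c,im=shot(n)
    if n=='side': cv2.imwrite('pics/s6.png',cv2.resize(im[280:400,270:430,::-1],None,fx=5,fy=5))
    else: cv2.imwrite('pics/w6.png',cv2.resize(im[150:420,200:440,::-1],None,fx=2,fy=2)) 
    for q in ('pot','cup'):
        for r in robot.outline_of(n,q)[:2]: 
            print(n,q,round(r['conf'],2),np.round(r['bbox'],1),*fit([(c,r['pixels'].astype(np.float32))],q,(.486,-.333),0 if q=='pot' else p[2]-.0705))
```

```text
27.35 [ 0.48547838 -0.33235989  0.0955577 ] 0.7048637022834672 [ 0.04421684  0.6742648  -0.88160438] [ 0.02948218  0.01912993 -0.00254617]
side pot 0.9 [347.  366.6  43.4  42.4] [ 0.48557479 -0.33387667] 0.5578988790512085
side cup 0.79 [341.2 335.6  34.6  52.5] [ 0.48528538 -0.32951188] 0.443375825881958
side cup 0.7 [380.1 293.8  32.5  52.8] [ 0.5670291 -0.2451264] 0.6611813902854919
wrist pot 0.84 [321.9 238.4 117.5  86.6] [ 0.48474213 -0.33162404] 0.33905184268951416
wrist cup 0.83 [320.8 317.7 162.6 182.2] [ 0.48511935 -0.33214056] 0.9847720265388489
wrist cup 0.59 [480.7 402.9  64.2 152.1] [ 0.486 -0.333] 0.0
```

View pics/s6.png

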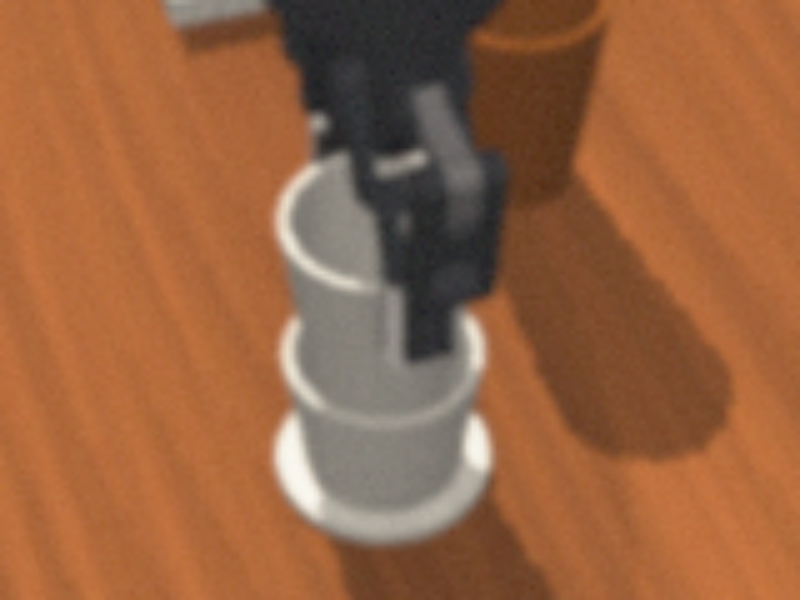

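The crop shows the cup centred in the pot's mouth with no lateral force. I'm lowering gently in small steps.

Emit:
move_arm(plan=[{"linear":[0,0,-0.004],"turn":[0,0,0],"claw":255},{"linear":[0,0,-0.004],"turn":[0,0,0],"claw":255},{"linear":[0,0,-0.003],"turn":[0,0,0],"claw":255},{"linear":[0,0,-0.002],"turn":[0,0,0],"claw":255},{"linear":[0,0,0],"turn":[0,0,0],"claw":255},{"linear":[0,0,0],"turn":[0,0,0],"claw":255}])

```text
time_s: 28.25
tool_pos: [0.4853, -0.3321, 0.0822]
tcp_rot: [[-1.0, -0.0, -0.0], [-0.0, 1.0, 0.0], [0.0, 0.0, -1.0]]
contact_force: [-0.6, 0.0, -1.3]
gripper_width: 0.701
gripper_force: 32.9
```

Emit:
move_arm(plan=[{"linear":[0,0,-0.002],"turn":[0,0,0],"claw":255},{"linear":[0,0,-0.001],"turn":[0,0,0],"claw":255},{"linear":[0,0,-0.001],"turn":[0,0,0],"claw":255},{"linear":[0,0,0],"turn":[0,0,0],"claw":255}])

```text
time_s: 28.65
tool_pos: [0.4852, -0.3319, 0.0781]
tcp_rot: [[-1.0, -0.0, -0.0], [-0.0, 1.0, 0.001], [0.0, 0.001, -1.0]]
contact_force: [0.9, 1.5, 0.1]
gripper_width: 0.707
gripper_force: 32.9
```

Emit:
move_arm(plan=[{"linear":[0,0,-0.001],"turn":[0,0,0],"claw":255},{"linear":[0,0,-0.0005],"turn":[0,0,0],"claw":255},{"linear":[0,0,0],"turn":[0,0,0],"claw":255}])

```text
time_s: 28.95
tool_pos: [0.4853, -0.332, 0.0767]
tcp_rot: [[-1.0, -0.0, -0.0], [-0.0, 1.0, 0.0], [0.0, 0.0, -1.0]]
contact_force: [1.0, 2.3, 0.2]
gripper_width: 0.7
gripper_force: 32.9
```

Emit:
move_arm(plan=[{"linear":[0,0,-0.0005],"turn":[0,0,0],"claw":255},{"linear":[0,0,0],"turn":[0,0,0],"claw":255}])

```text
time_s: 29.15
tool_pos: [0.4855, -0.3322, 0.0766]
tcp_rot: [[-1.0, -0.0, 0.0], [-0.0, 1.0, -0.0], [-0.0, -0.0, -1.0]]
contact_force: [-0.2, 3.0, 2.8]
gripper_width: 0.707
gripper_force: 33.0
```

Emit:
move_arm(plan=[{"linear":[0,0.001,0],"turn":[0,0,0],"claw":255},{"linear":[0,0,-0.0005],"turn":[0,0,0],"claw":255},{"linear":[0,0,0],"turn":[0,0,0],"claw":255}])

```text
time_s: 29.45
tool_pos: [0.4857, -0.3319, 0.0765]
tcp_rot: [[-1.0, 0.0, 0.001], [0.0, 1.0, -0.002], [-0.001, -0.002, -1.0]]
contact_force: [0.5, 0.3, 3.7]
gripper_width: 0.704
gripper_force: 33.1
```

Lateral force is gone and the cup's foot rests on the floor at the expected height. I'm releasing it and rising.

Emit:
move_arm(plan=[{"linear":[0,0,0],"turn":[0,0,0],"claw":60},{"linear":[0,0,0],"turn":[0,0,0],"claw":30},{"linear":[0,0,0],"turn":[0,0,0],"claw":0},{"linear":[0,0,0],"turn":[0,0,0],"claw":0},{"linear":[0,0,0],"turn":[0,0,0],"claw":0},{"linear":[0,0,0.01],"turn":[0,0,0],"claw":0},{"linear":[0,0,0.03],"turn":[0,0,0],"claw":0},{"linear":[0,0,0.04],"turn":[0,0,0],"claw":0},{"linear":[0,0,0.045],"turn":[0,0,0],"claw":0},{"linear":[0,0,0.045],"turn":[0,0,0],"claw":0},{"linear":[0,0,0.02],"turn":[0,0,0],"claw":0}])

```text
time_s: 30.55
tool_pos: [0.4866, -0.3325, 0.2724]
tcp_rot: [[-1.0, -0.0, 0.006], [-0.0, 1.0, -0.006], [-0.006, -0.006, -1.0]]
contact_force: [0.6, -0.8, -0.2]
gripper_width: 1.0
gripper_force: 0.0
```

Emit:
move_arm(plan=[{"linear":[0,0.045,0],"turn":[0,0,0],"claw":0},{"linear":[0,0.045,0],"turn":[0,0,0],"claw":0},{"linear":[0,0.045,0],"turn":[0,0,0],"claw":0},{"linear":[0,0.045,0],"turn":[0,0,0],"claw":0},{"linear":[0,0,0],"turn":[0,0,0],"claw":0}])

```text
time_s: 31.05
tool_pos: [0.4852, -0.1467, 0.2667]
tcp_rot: [[-1.0, -0.005, 0.001], [-0.005, 1.0, 0.001], [-0.001, 0.001, -1.0]]
contact_force: [0.6, -1.3, 0.0]
gripper_width: 1.001
gripper_force: 0.0
```

```bash
cat > nest.py <<'E'
from h import *
M['nest']=M['pot']+[[ring(.0519,.052),ring(.062,.091)]]
s=robot.observe();print(s['time_s'],s['tool_pos'])
for n in ('side','top'):
    c,im=shot(n)
    ms=np.zeros((480,640),bool); tgt=w2px(c,[[.4857,-.333,.045]])[0]
    for q in ('pot','cup'):
        for r in robot.outline_of(n,q):
            if np.hypot(*(np.array(r['bbox'][:2])-tgt))<40: print(n,q,round(r['conf'],2),np.round(r['bbox'],1)); ms|=r['pixels']
    print(n,'nest',*fit([(c,ms.astype(np.float32))],'nest',(.486,-.333),0))
    u,v=tgt.astype(int); cv2.imwrite(f'pics/nest_{n}.png',cv2.resize(im[v-60:v+60,u-80:u+80,::-1],None,fx=4,fy=4))
a,b=cv2.imread('pics/nest_side.png'),cv2.imread('pics/nest_top.png'); cv2.imwrite('pics/nest.png',np.hstack([a[:,120:520],b[:,120:520]]))
E
python3 nest.py
```

```text
31.05 [ 0.48518388 -0.14666808  0.2666896 ]
side pot 0.98 [347.6 366.6  43.   43.1]
side cup 0.81 [345.5 338.2  39.3  44.3]
side nest [ 0.4854795  -0.33311461] 0.9560664892196655
top nest [ 0.486 -0.333] 0.0
```

View pics/nest.png

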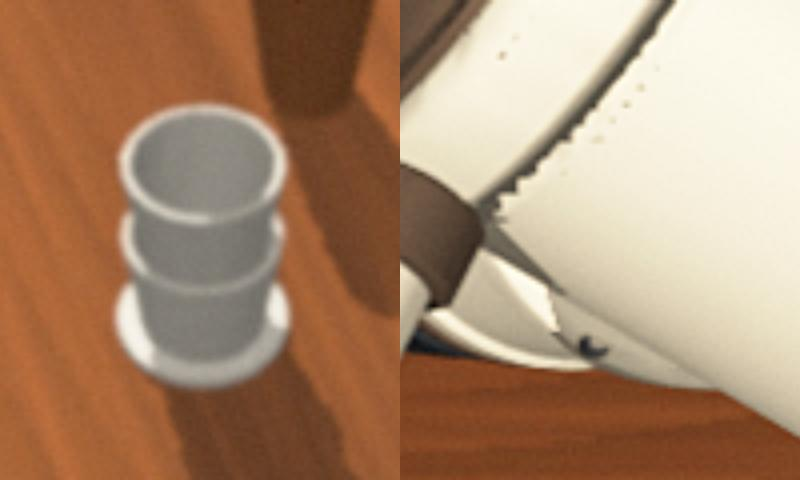

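The side crop shows the cup upright and fully home in the pot: two rims with an even gap, and the nest model fits 0.96 with the pot at its old place. Now the returns, starting with the tub.

Emit:
move_arm(plan=[{"linear":[0.0023,0.0445,0],"turn":[0,0,0],"claw":0},{"linear":[0.0023,0.0445,0],"turn":[0,0,0],"claw":0},{"linear":[0.0023,0.0445,0],"turn":[0,0,0],"claw":0},{"linear":[0.0023,0.0445,0],"turn":[0,0,0],"claw":0},{"linear":[0.0023,0.0445,0],"turn":[0,0,0],"claw":0},{"linear":[0.0023,0.0445,0],"turn":[0,0,0],"claw":0},{"linear":[0.0023,0.0445,0],"turn":[0,0,0],"claw":0},{"linear":[0.0023,0.0445,0],"turn":[0,0,0],"claw":0},{"linear":[0.0023,0.0445,0],"turn":[0,0,0],"claw":0},{"linear":[0.0023,0.0445,0],"turn":[0,0,0],"claw":0},{"linear":[0.0023,0.0445,0],"turn":[0,0,0],"claw":0},{"linear":[0.0022,0.0435,0],"turn":[0,0,0],"claw":0}], force=50)

```text
time_s: 32.55
tool_pos: [0.5136, 0.3829, 0.2655]
tcp_rot: [[-1.0, 0.001, -0.0], [0.001, 1.0, -0.0], [0.0, -0.0, -1.0]]
contact_force: [1.4, -0.4, -0.4]
gripper_width: 1.002
gripper_force: 0.0
```

Emit:
move_arm(plan=[{"linear":[0,0,0],"turn":[0,0,0],"claw":0},{"linear":[0,0,0],"turn":[0,0,0],"claw":0},{"linear":[0,0,0],"turn":[0,0,0],"claw":0}])

```text
time_s: 32.85
tool_pos: [0.5135, 0.3805, 0.2656]
tcp_rot: [[-1.0, 0.002, -0.0], [0.002, 1.0, -0.001], [0.0, -0.001, -1.0]]
contact_force: [0.6, 0.0, -0.4]
gripper_width: 1.001
gripper_force: 0.0
```

Run:
```python
from h import *
s=robot.observe();print(s['time_s'],s['tool_pos'])
c,im=shot('wrist')
for n,x0 in [('tub',(.513,.381)),('spray',(.41,.293)),('oil',(.417,.389))]:
    for r in robot.outline_of('wrist',n)[:1]: print(n,r['conf'],r['bbox'],fit([(c,r['pixels'].astype(np.float32))],n,x0,.004))
```

```text
32.85 [0.51346226 0.38052482 0.26561938]
tub 0.86 [323.4, 217.9, 81.9, 98.7] (array([0.51220986, 0.38159775]), np.float64(0.9708641767501831))
spray 0.88 [201.6, 80.8, 126.8, 80.8] (array([0.41095154, 0.29441491]), np.float64(0.9736180305480957))
oil 0.67 [331.8, 94.0, 82.2, 63.9] (array([0.41690404, 0.3898003 ]), np.float64(0.9520153403282166))
```

Everything is where it was set. I'm gripping the tub and carrying it back.

Emit:
move_arm(plan=[{"linear":[0,0,-0.04],"turn":[0,0,0],"claw":0},{"linear":[0,0,-0.04],"turn":[0,0,0],"claw":0},{"linear":[0,0,-0.03],"turn":[0,0,0],"claw":0},{"linear":[0,0,-0.02],"turn":[0,0,0],"claw":0},{"linear":[0,0,-0.01],"turn":[0,0,0],"claw":0},{"linear":[0,0,-0.0035],"turn":[0,0,0],"claw":0},{"linear":[0,0,0],"turn":[0,0,0],"claw":0},{"linear":[0,0,0],"turn":[0,0,0],"claw":255},{"linear":[0,0,0],"turn":[0,0,0],"claw":255},{"linear":[0,0,0],"turn":[0,0,0],"claw":255},{"linear":[0,0,0],"turn":[0,0,0],"claw":255}])

```text
time_s: 34.15
tool_pos: [0.514, 0.3822, 0.1243]
tcp_rot: [[-1.0, -0.0, 0.003], [-0.0, 1.0, 0.001], [-0.003, 0.001, -1.0]]
contact_force: [0.5, -2.7, 5.2]
gripper_width: 0.715
gripper_force: 54.9
```

Emit:
move_arm(plan=[{"linear":[0,0,0.01],"turn":[0,0,0],"claw":255},{"linear":[0,0,0.03],"turn":[0,0,0],"claw":255},{"linear":[0,0,0.04],"turn":[0,0,0],"claw":255},{"linear":[0,0,0.03],"turn":[0,0,0],"claw":255},{"linear":[0,0,0.02],"turn":[0,0,0],"claw":255}])

```text
time_s: 34.65
tool_pos: [0.513, 0.3822, 0.2551]
tcp_rot: [[-1.0, -0.0, 0.002], [-0.0, 1.0, 0.001], [-0.002, 0.001, -1.0]]
contact_force: [0.5, -0.4, -2.4]
gripper_width: 0.715
gripper_force: 55.5
```

Emit:
move_arm(plan=[{"linear":[0.008,-0.018,0],"turn":[0,0,0],"claw":255},{"linear":[0.0165,-0.037,0],"turn":[0,0,0],"claw":255},{"linear":[0.0165,-0.037,0],"turn":[0,0,0],"claw":255},{"linear":[0.0165,-0.037,0],"turn":[0,0,0],"claw":255},{"linear":[0.0165,-0.037,0],"turn":[0,0,0],"claw":255},{"linear":[0.0165,-0.037,0],"turn":[0,0,0],"claw":255},{"linear":[0.0165,-0.037,0],"turn":[0,0,0],"claw":255},{"linear":[0.012,-0.0285,0],"turn":[0,0,0],"claw":255},{"linear":[0,0,0],"turn":[0,0,0],"claw":255},{"linear":[0,0,0],"turn":[0,0,0],"claw":255},{"linear":[0,0,0],"turn":[0,0,0],"claw":255}])

```text
time_s: 35.75
tool_pos: [0.6311, 0.1144, 0.2519]
tcp_rot: [[-1.0, -0.001, -0.001], [-0.001, 1.0, 0.001], [0.001, 0.001, -1.0]]
contact_force: [-0.3, 0.1, -3.8]
gripper_width: 0.711
gripper_force: 55.9
```

Emit:
move_arm(plan=[{"linear":[0,0,-0.03],"turn":[0,0,0],"claw":255},{"linear":[0,0,-0.04],"turn":[0,0,0],"claw":255},{"linear":[0,0,-0.03],"turn":[0,0,0],"claw":255},{"linear":[0,0,-0.015],"turn":[0,0,0],"claw":255},{"linear":[0,0,-0.008],"turn":[0,0,0],"claw":255},{"linear":[0,0,-0.004],"turn":[0,0,0],"claw":255},{"linear":[0,0,-0.001],"turn":[0,0,0],"claw":255},{"linear":[0,0,-0.001],"turn":[0,0,0],"claw":255},{"linear":[0,0,0],"turn":[0,0,0],"claw":255},{"linear":[0,0,-0.001],"turn":[0,0,0],"claw":255},{"linear":[0,0,0],"turn":[0,0,0],"claw":255}])

```text
time_s: 36.85
tool_pos: [0.6329, 0.1133, 0.1243]
tcp_rot: [[-1.0, 0.0, 0.003], [0.0, 1.0, -0.0], [-0.003, -0.0, -1.0]]
contact_force: [-2.2, 0.1, 5.2]
gripper_width: 0.708
gripper_force: 56.8
```

Emit:
move_arm(plan=[{"linear":[0,0,0],"turn":[0,0,0],"claw":0},{"linear":[0,0,0],"turn":[0,0,0],"claw":0},{"linear":[0,0,0],"turn":[0,0,0],"claw":0},{"linear":[0,0,0],"turn":[0,0,0],"claw":0},{"linear":[0,0,0],"turn":[0,0,0],"claw":0},{"linear":[0,0,0.02],"turn":[0,0,0],"claw":0},{"linear":[0,0,0.04],"turn":[0,0,0],"claw":0},{"linear":[0,0,0.04],"turn":[0,0,0],"claw":0},{"linear":[0,0,0.04],"turn":[0,0,0],"claw":0}])

```text
time_s: 37.75
tool_pos: [0.6315, 0.1133, 0.2636]
tcp_rot: [[-1.0, -0.0, -0.0], [-0.0, 1.0, -0.0], [0.0, -0.0, -1.0]]
contact_force: [0.2, 0.0, 0.3]
gripper_width: 1.002
gripper_force: 0.0
```

Emit:
move_arm(plan=[{"linear":[-0.032,0.026,0],"turn":[0,0,0],"claw":0},{"linear":[-0.032,0.026,0],"turn":[0,0,0],"claw":0},{"linear":[-0.032,0.026,0],"turn":[0,0,0],"claw":0},{"linear":[-0.032,0.026,0],"turn":[0,0,0],"claw":0},{"linear":[-0.032,0.026,0],"turn":[0,0,0],"claw":0},{"linear":[-0.032,0.026,0],"turn":[0,0,0],"claw":0},{"linear":[-0.0305,0.0245,0],"turn":[0,0,0],"claw":0},{"linear":[0,0,0],"turn":[0,0,0],"claw":0},{"linear":[0,0,0],"turn":[0,0,0],"claw":0},{"linear":[0,0,0],"turn":[0,0,0],"claw":0}])

```text
time_s: 38.75
tool_pos: [0.41, 0.2933, 0.2624]
tcp_rot: [[-1.0, 0.001, 0.0], [0.001, 1.0, -0.0], [-0.0, -0.0, -1.0]]
contact_force: [1.1, 0.2, 0.1]
gripper_width: 0.999
gripper_force: 0.0
```

Emit:
move_arm(plan=[{"linear":[0,0,-0.03],"turn":[0,0,0],"claw":0},{"linear":[0,0,-0.035],"turn":[0,0,0],"claw":0},{"linear":[0,0,-0.025],"turn":[0,0,0],"claw":0},{"linear":[0,0,-0.015],"turn":[0,0,0],"claw":0},{"linear":[0,0,-0.007],"turn":[0,0,0],"claw":0},{"linear":[0,0,0],"turn":[0,0,0],"claw":0},{"linear":[0,0,0],"turn":[0,0,0],"claw":255},{"linear":[0,0,0],"turn":[0,0,0],"claw":255},{"linear":[0,0,0],"turn":[0,0,0],"claw":255},{"linear":[0,0,0],"turn":[0,0,0],"claw":255},{"linear":[0,0,0],"turn":[0,0,0],"claw":255}])

```text
time_s: 39.85
tool_pos: [0.4101, 0.2941, 0.1515]
tcp_rot: [[-1.0, -0.0, 0.002], [-0.0, 1.0, 0.001], [-0.002, 0.001, -1.0]]
contact_force: [-1.1, -0.7, 6.3]
gripper_width: 0.478
gripper_force: 50.6
```

Emit:
move_arm(plan=[{"linear":[0,0,0.01],"turn":[0,0,0],"claw":255},{"linear":[0,0,0.03],"turn":[0,0,0],"claw":255},{"linear":[0,0,0.04],"turn":[0,0,0],"claw":255},{"linear":[0,0,0.04],"turn":[0,0,0],"claw":255},{"linear":[0,0,0.04],"turn":[0,0,0],"claw":255},{"linear":[0,0,0.03],"turn":[0,0,0],"claw":255},{"linear":[0,0,0],"turn":[0,0,0],"claw":255}])

```text
time_s: 40.55
tool_pos: [0.4108, 0.2947, 0.3455]
tcp_rot: [[-1.0, -0.0, 0.008], [-0.0, 1.0, 0.004], [-0.008, 0.004, -1.0]]
contact_force: [0.9, 0.3, -1.7]
gripper_width: 0.484
gripper_force: 51.3
```

Emit:
move_arm(plan=[{"linear":[0.011,-0.018,0],"turn":[0,0,0],"claw":255},{"linear":[0.021,-0.036,0],"turn":[0,0,0],"claw":255},{"linear":[0.021,-0.036,0],"turn":[0,0,0],"claw":255},{"linear":[0.021,-0.036,0],"turn":[0,0,0],"claw":255},{"linear":[0.021,-0.036,0],"turn":[0,0,0],"claw":255},{"linear":[0.021,-0.036,0],"turn":[0,0,0],"claw":255},{"linear":[0.021,-0.036,0],"turn":[0,0,0],"claw":255},{"linear":[0.021,-0.036,0],"turn":[0,0,0],"claw":255},{"linear":[0.021,-0.036,0],"turn":[0,0,0],"claw":255},{"linear":[0.021,-0.036,0],"turn":[0,0,0],"claw":255},{"linear":[0.012,-0.014,0],"turn":[0,0,0],"claw":255},{"linear":[0,0,0],"turn":[0,0,0],"claw":255}])

```text
time_s: 41.75
tool_pos: [0.6212, -0.0643, 0.337]
tcp_rot: [[-1.0, 0.003, -0.005], [0.003, 1.0, 0.001], [0.005, 0.001, -1.0]]
contact_force: [-0.1, 1.4, -3.1]
gripper_width: 0.477
gripper_force: 51.5
```

Emit:
move_arm(plan=[{"linear":[0,0,-0.04],"turn":[0,0,0],"claw":255},{"linear":[0,0,-0.04],"turn":[0,0,0],"claw":255},{"linear":[0,0,-0.04],"turn":[0,0,0],"claw":255},{"linear":[0,0,-0.03],"turn":[0,0,0],"claw":255},{"linear":[0,0,-0.02],"turn":[0,0,0],"claw":255},{"linear":[0,0,-0.01],"turn":[0,0,0],"claw":255},{"linear":[0,0,-0.006],"turn":[0,0,0],"claw":255},{"linear":[0,0,-0.002],"turn":[0,0,0],"claw":255},{"linear":[0,0,-0.001],"turn":[0,0,0],"claw":255},{"linear":[0,0,0],"turn":[0,0,0],"claw":255},{"linear":[0,0,-0.001],"turn":[0,0,0],"claw":255},{"linear":[0,0,0],"turn":[0,0,0],"claw":255}])

```text
time_s: 42.95
tool_pos: [0.622, -0.0624, 0.1516]
tcp_rot: [[-1.0, 0.0, 0.002], [0.0, 1.0, -0.001], [-0.002, -0.001, -1.0]]
contact_force: [-0.1, -0.4, 1.2]
gripper_width: 0.482
gripper_force: 52.0
```

Emit:
move_arm(plan=[{"linear":[0,0,0],"turn":[0,0,0],"claw":0},{"linear":[0,0,0],"turn":[0,0,0],"claw":0},{"linear":[0,0,0],"turn":[0,0,0],"claw":0},{"linear":[0,0,0],"turn":[0,0,0],"claw":0},{"linear":[0,0,0],"turn":[0,0,0],"claw":0},{"linear":[0,0,0.02],"turn":[0,0,0],"claw":0},{"linear":[0,0,0.04],"turn":[0,0,0],"claw":0},{"linear":[0,0,0.04],"turn":[0,0,0],"claw":0},{"linear":[0,0,0.02],"turn":[0,0,0],"claw":0}])

```text
time_s: 43.85
tool_pos: [0.6226, -0.0625, 0.2749]
tcp_rot: [[-1.0, -0.0, 0.006], [-0.0, 1.0, -0.002], [-0.006, -0.002, -1.0]]
contact_force: [1.5, -0.2, 0.0]
gripper_width: 1.006
gripper_force: 0.0
```

Emit:
move_arm(plan=[{"linear":[-0.0185,0.041,0],"turn":[0,0,0],"claw":0},{"linear":[-0.0185,0.041,0],"turn":[0,0,0],"claw":0},{"linear":[-0.0185,0.041,0],"turn":[0,0,0],"claw":0},{"linear":[-0.0185,0.041,0],"turn":[0,0,0],"claw":0},{"linear":[-0.0185,0.041,0],"turn":[0,0,0],"claw":0},{"linear":[-0.0185,0.041,0],"turn":[0,0,0],"claw":0},{"linear":[-0.0185,0.041,0],"turn":[0,0,0],"claw":0},{"linear":[-0.0185,0.041,0],"turn":[0,0,0],"claw":0},{"linear":[-0.0185,0.041,0],"turn":[0,0,0],"claw":0},{"linear":[-0.0185,0.041,0],"turn":[0,0,0],"claw":0},{"linear":[-0.0195,0.042,0],"turn":[0,0,0],"claw":0},{"linear":[0,0,0],"turn":[0,0,0],"claw":0}])

```text
time_s: 45.05
tool_pos: [0.4138, 0.394, 0.2703]
tcp_rot: [[-1.0, -0.006, -0.001], [-0.006, 1.0, 0.002], [0.001, 0.002, -1.0]]
contact_force: [-0.5, -0.9, 0.3]
gripper_width: 1.0
gripper_force: 0.0
```

Emit:
move_arm(plan=[{"linear":[0,0,-0.01],"turn":[0,0,0],"claw":0},{"linear":[0,0,-0.03],"turn":[0,0,0],"claw":0},{"linear":[0,0,-0.04],"turn":[0,0,0],"claw":0},{"linear":[0,0,-0.028],"turn":[0,0,0],"claw":0},{"linear":[0,0,-0.014],"turn":[0,0,0],"claw":0},{"linear":[0,0,-0.006],"turn":[0,0,0],"claw":0},{"linear":[0,0,0],"turn":[0,0,0],"claw":0},{"linear":[0,0,0],"turn":[0,0,0],"claw":255},{"linear":[0,0,0],"turn":[0,0,0],"claw":255},{"linear":[0,0,0],"turn":[0,0,0],"claw":255},{"linear":[0,0,0],"turn":[0,0,0],"claw":255},{"linear":[0,0,0],"turn":[0,0,0],"claw":255}])

```text
time_s: 46.25
tool_pos: [0.4172, 0.3901, 0.1432]
tcp_rot: [[-1.0, -0.0, 0.001], [-0.0, 1.0, 0.001], [-0.001, 0.001, -1.0]]
contact_force: [-0.7, -2.4, 4.2]
gripper_width: 0.336
gripper_force: 49.3
```

Emit:
move_arm(plan=[{"linear":[0,0,0.01],"turn":[0,0,0],"claw":255},{"linear":[0,0,0.03],"turn":[0,0,0],"claw":255},{"linear":[0,0,0.04],"turn":[0,0,0],"claw":255},{"linear":[0,0,0.04],"turn":[0,0,0],"claw":255},{"linear":[0,0,0.04],"turn":[0,0,0],"claw":255},{"linear":[0,0,0.03],"turn":[0,0,0],"claw":255},{"linear":[0,0,0],"turn":[0,0,0],"claw":255}])

```text
time_s: 46.95
tool_pos: [0.4183, 0.3909, 0.338]
tcp_rot: [[-1.0, -0.0, 0.008], [-0.0, 1.0, 0.005], [-0.008, 0.005, -1.0]]
contact_force: [0.9, -0.1, -3.2]
gripper_width: 0.338
gripper_force: 50.2
```

Emit:
move_arm(plan=[{"linear":[0.007,-0.018,0],"turn":[0,0,0],"claw":255},{"linear":[0.014,-0.036,0],"turn":[0,0,0],"claw":255},{"linear":[0.014,-0.036,0],"turn":[0,0,0],"claw":255},{"linear":[0.014,-0.036,0],"turn":[0,0,0],"claw":255},{"linear":[0.014,-0.036,0],"turn":[0,0,0],"claw":255},{"linear":[0.014,-0.036,0],"turn":[0,0,0],"claw":255},{"linear":[0.014,-0.036,0],"turn":[0,0,0],"claw":255},{"linear":[0.014,-0.036,0],"turn":[0,0,0],"claw":255},{"linear":[0.014,-0.036,0],"turn":[0,0,0],"claw":255},{"linear":[0.014,-0.036,0],"turn":[0,0,0],"claw":255},{"linear":[0.007,-0.02,0],"turn":[0,0,0],"claw":255},{"linear":[0,0,0],"turn":[0,0,0],"claw":255}])

```text
time_s: 48.15
tool_pos: [0.5565, 0.0252, 0.3294]
tcp_rot: [[-1.0, 0.004, -0.004], [0.004, 1.0, -0.0], [0.004, -0.0, -1.0]]
contact_force: [-0.5, 1.6, -3.2]
gripper_width: 0.335
gripper_force: 50.4
```

Emit:
move_arm(plan=[{"linear":[0,0,-0.04],"turn":[0,0,0],"claw":255},{"linear":[0,0,-0.04],"turn":[0,0,0],"claw":255},{"linear":[0,0,-0.04],"turn":[0,0,0],"claw":255},{"linear":[0,0,-0.03],"turn":[0,0,0],"claw":255},{"linear":[0,0,-0.02],"turn":[0,0,0],"claw":255},{"linear":[0,0,-0.01],"turn":[0,0,0],"claw":255},{"linear":[0,0,-0.006],"turn":[0,0,0],"claw":255},{"linear":[0,0,-0.002],"turn":[0,0,0],"claw":255},{"linear":[0,0,-0.001],"turn":[0,0,0],"claw":255},{"linear":[0,0,0],"turn":[0,0,0],"claw":255},{"linear":[0,0,-0.001],"turn":[0,0,0],"claw":255},{"linear":[0,0,0],"turn":[0,0,0],"claw":255}])

```text
time_s: 49.35
tool_pos: [0.5575, 0.0277, 0.1433]
tcp_rot: [[-1.0, 0.0, 0.002], [0.0, 1.0, -0.0], [-0.002, -0.0, -1.0]]
contact_force: [-0.3, -0.3, 0.2]
gripper_width: 0.337
gripper_force: 50.9
```

Oil is down at its pick height. I'm releasing, rising and retreating to the start side for a final check.

Emit:
move_arm(plan=[{"linear":[0,0,0],"turn":[0,0,0],"claw":0},{"linear":[0,0,0],"turn":[0,0,0],"claw":0},{"linear":[0,0,0],"turn":[0,0,0],"claw":0},{"linear":[0,0,0],"turn":[0,0,0],"claw":0},{"linear":[0,0,0],"turn":[0,0,0],"claw":0},{"linear":[0,0,0.02],"turn":[0,0,0],"claw":0},{"linear":[0,0,0.04],"turn":[0,0,0],"claw":0},{"linear":[0,0,0.04],"turn":[0,0,0],"claw":0},{"linear":[0,0,0.04],"turn":[0,0,0],"claw":0}])

```text
time_s: 50.25
tool_pos: [0.5565, 0.0279, 0.2837]
tcp_rot: [[-1.0, -0.0, -0.0], [-0.0, 1.0, 0.0], [0.0, 0.0, -1.0]]
contact_force: [0.8, 0.7, 0.2]
gripper_width: 0.999
gripper_force: 0.0
```

Emit:
move_arm(plan=[{"linear":[-0.02,0.044,0],"turn":[0,0,0],"claw":0},{"linear":[-0.02,0.044,0],"turn":[0,0,0],"claw":0},{"linear":[-0.02,0.044,0],"turn":[0,0,0],"claw":0},{"linear":[-0.02,0.044,0],"turn":[0,0,0],"claw":0},{"linear":[-0.02,0.044,0],"turn":[0,0,0],"claw":0},{"linear":[-0.02,0.044,0],"turn":[0,0,0],"claw":0},{"linear":[-0.02,0.044,0],"turn":[0,0,0],"claw":0},{"linear":[-0.02,0.044,0],"turn":[0,0,0],"claw":0},{"linear":[-0.02,0.044,0],"turn":[0,0,0],"claw":0},{"linear":[-0.02,0.044,0],"turn":[0,0,0],"claw":0},{"linear":[0,0,0],"turn":[0,0,0],"claw":0},{"linear":[0,0,0],"turn":[0,0,0],"claw":0}])

```text
time_s: 51.45
tool_pos: [0.3561, 0.4684, 0.282]
tcp_rot: [[-1.0, -0.002, -0.0], [-0.002, 1.0, -0.001], [0.0, -0.001, -1.0]]
contact_force: [-0.6, 0.5, -0.1]
gripper_width: 1.002
gripper_force: 0.0
```

```bash
python3 nest.py
python3 - <<'E'
from h import *
s=robot.observe();print(s['time_s'],s['tool_pos'])
c,im=shot('top','t9.png')
for n,x0 in [('spray',(.6212,-.0632)),('tub',(.6316,.1116)),('oil',(.5576,.0259))]:
    for r in robot.outline_of('top',n)[:1]: print(n,r['bbox'],fit([(c,r['pixels'].astype(np.float32))],n,x0,.004,(0,.2) if n=='oil' else (0,)))
E
```

```text
51.45 [0.35612242 0.46841121 0.28195386]
side pot 0.84 [348.4 369.1  40.6  41.7]
side cup 0.92 [348.2 340.2  38.   44.7]
side nest [ 0.48598779 -0.33279007] 0.9492687582969666
top pot 0.96 [508.  285.2  37.6  39.9]
top cup 0.78 [527.2 286.2  47.2  42. ]
top nest [ 0.48580892 -0.33361634] 0.9703935980796814
51.75 [0.35756131 0.46691164 0.28241071]
spray [354.8, 195.9, 37.2, 52.7] (array([ 0.62228893, -0.06356951]), np.float64(0.945746123790741))
tub [248.0, 187.8, 47.3, 52.9] (array([0.63196156, 0.11210262]), np.float64(0.9516356587409973))
oil [300.1, 238.6, 42.8, 36.9] (array([0.55640365, 0.02555016, 0.00105068]), np.float64(0.9536067247390747))
```

View pics/t9.png

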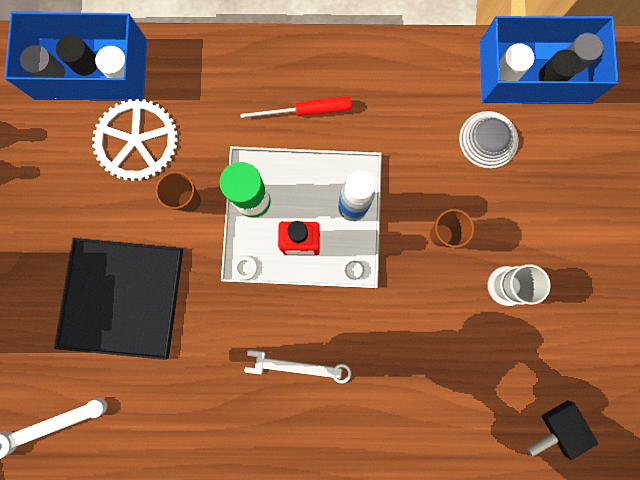

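The picture shows the tub (242,184), oil (298,238) and spray (357,195) upright in their original places, within about 2 mm. The cup is nested upright in the pot at (520,286), and the black tray is empty. I'm handing in.

```bash
python3 -c "
from rig import robot
print(robot.hand_in())"
```

```text
the job is handed in; nothing more can be done
None
```

I've handed the job in at about 52 s: the steel cup is nested upright and fully home in the pot, which didn't move, and the spray can, oil bottle and tub stand upright within about 2 mm of their starting places.

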